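# Build up the V-block fixture and clamp the rods

### The arm

A 6-joint arm with a two-finger parallel gripper is mounted at the origin on a cart in front of the work surface, level with it; the furniture and walls round the work are solid. World frame = base frame: x ahead of the robot, y to its left, z up, the work surface at z = 0. Lengths are in m, angles in rad, forces in N, time in s.
With the tool pointing down it reaches from about 0.35 to 0.975 m from the base axis. Payload 4.9 kg.
Tool frame: the origin (TCP) lies midway between the tips of the shut fingers; the grasp point (between the pads) lies 19 mm behind it; z points along the fingers, y is the direction in which the jaws open and shut (so a half turn about z gives the same grasp; the last joint's range is limited). The gripper opens to 85 mm and grips with 20 to 120 N. Pads are 22 mm wide; open, the fingers measure 114 mm over their backs; the gripper's body (76 mm by 85 mm) begins 54 mm behind the grasp point. The pads swing forward as they close: fully open they stand 13 mm farther back than shut.
Start: joints at [0.983, 0.053, 1.613, -0, 1.476, -0.119], TCP at [0.282, 0.558, 0.231] pointing down, gripper open.
Joint ranges: [-3.01, 3.01], [-1.01, 2.22], [0.06, 2.58], [-1.02, 4.17], [0.09, 2.62], [-3.14, 3.14]. Speed limits (rad/s): [2.57, 2.57, 3.14, 3.14, 3.14, 3.14].

### API

Orientations are given as a rotation vector (axis times angle).
In Python, from station import ctrl gives the robot as it stands.
- The arm moves only by the tool play_rows, never from a script. Its argument "motion" is a list that holds one entry, the list of rows, each a list of 7 numbers: the closure, from -1 (fully open) to 1 (shut), then the shift along the tool's x, y, z in cm, then the turn, a rotation vector about the tool's x, y, z in degrees. A call has 1 to 20 rows; each row is the pose to reach, as a shift and turn from the pose measured when the call began, along the tool's axes at that moment; what a row does not reach only later rows make up. A row lasts 1/8 s, in which the tool goes at most 62.5 mm and 10.7 degrees, less where a joint would pass 70% of its speed; a pose out of reach is approached as far as the arm can. A call with a gripper value outside its range is refused whole. The fingers move at their own pace and stop on an object; "newtons" is the grip in N (left out, the last holds). Time passes only in rows, so rows that repeat a pose let the fingers close. It gives the time, the measured TCP pose, the force and the opening at its end, in the units of the state.
- ctrl.get_obs(): the state, without advancing time (a new reading comes with each control period).
- ctrl.get_image(name): name is "scene" or "side" or "wrist"; returns a dict with "color" (400x640x3 uint8, red, green, blue), "mtx" (3x3 intrinsics, pixels), "D" ([k1, k2, p1, p2, k3] as OpenCV has them; the pictures are not rectified), "T" (4x4, takes a point from camera to world coordinates). Camera axes: x right, y up, looking along -z (the intrinsics and any distortion apply to the point x, -y, -z); pixel columns grow to the right and rows downward; lengths in m; the calibration is good to about 2 mm. A picture is of the moment at which its call begins. There is no depth.
- ctrl.finish_job(): hands the job in, once; it reports no verdict.
The state is a dict: "t": time; "q": joint angles; "dq": joint speeds; "effort": joint torques, N m; "tool_pos": TCP position; "tool_rot": TCP orientation; "contact_force": force on the tool from outside, world axes, zero at the start; "wrist_torque": the same for the moment, N m; "opening": finger opening in m.
Only numpy, scipy, OpenCV 4.12 (cv2) and the standard library are available. Lean on these libraries where they do the work, as an engineer would, in place of code of your own. Each camera call takes 0.05 s, during which the arm holds its last target.

### The job

Get the rods ready for inspection: press the two loose V-blocks fully home, flush on the plate, over the dowels of the two empty stations of the fixture. Lay every rod on the bench into a V-block of its own so that it beds in both Vs with its hexagonal heads hanging free beyond the ends, and swing that station's clamp strap fully across over the rod. There may be two or three rods; all of them must end up clamped.

Things in the scene. Friction and masses are not known exactly. Their poses are not given: they have to be found in the camera images.
- fixture: Dark steel plate fixed to the bench, 150 mm (its x) by 340 mm (y) by 14 mm thick, origin under its centre, with three stations 105 mm apart along y, each with a swing-over clamp strap. A built-in V-block stands at the middle station, two bare dowels at each of the other two.
- station_left (a point): Left station (left is +y), its centre on the plate's top face; x along the rod's bed, y across, z up. Two upright dowels at x = +-28 mm: 12 mm diameter, 12 mm high, tapered tops. A bedded rod's centre line is along x, y = 0, 45.7 mm above this point, its middle within 9 mm of x = 0; its top is 58 mm up, 2 to 3 mm under the strap, which crosses at x = +44 mm.
- strap_left (a joint): Left strap's angle about its upright post, rad: 0 = parked, pointing along the station's +x clear of the bed; grows clockwise seen from above; 1.58 = stop, pointing along -y across the rod; beyond 1.4 is fully across. Slight friction (0.6 N at the knob); stays where left.
- strap_left_knob (a point): Centre of the round upright black knob at the end of the left strap, 72 mm from the pivot axis: 18 mm diameter from 11 mm below to 10 mm above this point, neck below; strap's top face 18 mm below, knob's top 12 mm above.
- strap_left_pivot (a point): Point on the upright pivot axis of the left strap, at the knob centre's height (85 mm above the plate). The post, 16 mm diameter, stands at x = +44, y = +42 mm from the station's point; strap 18 mm wide.
- station_middle (a point): Middle station (left is +y), its centre on the plate's top face; x along the rod's bed, y across, z up. Built-in V-block of the loose ones' shape. A bedded rod's centre line is along x, y = 0, 45.7 mm above this point, its middle within 9 mm of x = 0; its top is 58 mm up, 2 to 3 mm under the strap, which crosses at x = +44 mm.
- strap_middle (a joint): Middle strap's angle about its upright post, rad: 0 = parked, pointing along the station's +x clear of the bed; grows clockwise seen from above; 1.58 = stop, pointing along -y across the rod; beyond 1.4 is fully across. Slight friction (0.6 N at the knob); stays where left.
- strap_middle_knob (a point): Centre of the round upright black knob at the end of the middle strap, 72 mm from the pivot axis: 18 mm diameter from 11 mm below to 10 mm above this point, neck below; strap's top face 18 mm below, knob's top 12 mm above.
- strap_middle_pivot (a point): Point on the upright pivot axis of the middle strap, at the knob centre's height (85 mm above the plate). The post, 16 mm diameter, stands at x = +44, y = +42 mm from the station's point; strap 18 mm wide.
- station_right (a point): Right station (left is +y), its centre on the plate's top face; x along the rod's bed, y across, z up. Two upright dowels at x = +-28 mm: 12 mm diameter, 12 mm high, tapered tops. A bedded rod's centre line is along x, y = 0, 45.7 mm above this point, its middle within 9 mm of x = 0; its top is 58 mm up, 2 to 3 mm under the strap, which crosses at x = +44 mm.
- strap_right (a joint): Right strap's angle about its upright post, rad: 0 = parked, pointing along the station's +x clear of the bed; grows clockwise seen from above; 1.58 = stop, pointing along -y across the rod; beyond 1.4 is fully across. Slight friction (0.6 N at the knob); stays where left.
- strap_right_knob (a point): Centre of the round upright black knob at the end of the right strap, 72 mm from the pivot axis: 18 mm diameter from 11 mm below to 10 mm above this point, neck below; strap's top face 18 mm below, knob's top 12 mm above.
- strap_right_pivot (a point): Point on the upright pivot axis of the right strap, at the knob centre's height (85 mm above the plate). The post, 16 mm diameter, stands at x = +44, y = +42 mm from the station's point; strap 18 mm wide.
- vblock_a_centre (a point): Loose aluminium V-block, 0.45 kg, 110 (x) x 48 (y) x 48 mm high; point 21 mm above its underside, z up. Foot 110 x 48 x 24 mm: grip across the 48 mm at mid length. Two sockets below, 14 mm square and deep, at x = +-28 mm. On the foot two walls 14 mm thick at x = +-44 mm with 90 degree Vs, 74 mm open between them. Home on a station: this point is 21 mm above the station's, x along its x, either way round.
- vblock_b_centre (a point): Loose aluminium V-block, 0.45 kg, 110 (x) x 48 (y) x 48 mm high; point 21 mm above its underside, z up. Foot 110 x 48 x 24 mm: grip across the 48 mm at mid length. Two sockets below, 14 mm square and deep, at x = +-28 mm. On the foot two walls 14 mm thick at x = +-44 mm with 90 degree Vs, 74 mm open between them. Home on a station: this point is 21 mm above the station's, x along its x, either way round.
- rod_a_centre (a point): Centre of a steel rod 156 mm long along its x (14.3 mm up when on the bench). Shank 25 mm diameter from x = -60 to +60 mm, 18 mm long hexagonal heads 29 mm across flats at both ends. Rods all alike, about 0.25 kg; either way round, any roll. May be absent.
- rod_a: The same rod; origin at its centre, x along it.
- rod_b_centre (a point): Centre of a steel rod 156 mm long along its x (14.3 mm up when on the bench). Shank 25 mm diameter from x = -60 to +60 mm, 18 mm long hexagonal heads 29 mm across flats at both ends. Rods all alike, about 0.25 kg; either way round, any roll. May be absent.
- rod_b: The same rod; origin at its centre, x along it.
- rod_c_centre (a point): Centre of a steel rod 156 mm long along its x (14.3 mm up when on the bench). Shank 25 mm diameter from x = -60 to +60 mm, 18 mm long hexagonal heads 29 mm across flats at both ends. Rods all alike, about 0.25 kg; either way round, any roll. May be absent.
- rod_c: The same rod; origin at its centre, x along it.

How it is judged:
By the outcome, as a careful person would: the job done as asked, in the order asked, and still so for the second after the job is handed in, with the robot touching nothing.
Of rod_a, rod_b, rod_c only 2 to 3 are there at a start; the rules pass over those that are not, and their reading is None.
At some moment in a run one of vblock_loose_a, vblock_loose_b, rod_a, rod_b, rod_c may be knocked a few centimetres aside while the robot is not near it.
Once in a run the grip may slacken for a moment while it holds something.
It also fails if it takes over 210 s, if anything falls off the work surface, if the arm or the gripper's body presses on something with over 40 N, if the wrist force passes 120 N, or if a joint passes its speed limit or range.

## Working session

There is one attempt and no reset: what is moved stays moved. The work goes in short steps, Python scripts to look and compute and a tool call to move; the robot and the scene stay as the last step left them, time stands still between calls to the robot, and variables do not carry over. Pictures are saved under pics/ and viewed, and the job is handed in when it is done.

Besides the shell and the picture viewer there is one more tool, called after ">>>" as a command line: name --argument value ..., lists and objects as JSON in quotes. play_rows: Moves the arm, as the interface text tells. Its arguments: {"type":"object","properties":{"motion":{"type":"array"},"newtons":{"type":"number"}},"required":["motion"]}

```bash
ls -la; mkdir -p pics; cat > h.py <<'E'
import numpy as np, cv2
from station import ctrl
from scipy.spatial.transform import Rotation as R
def snap(name,fn):
    d=ctrl.get_image(name); cv2.imwrite('pics/'+fn,cv2.cvtColor(d['color'],cv2.COLOR_RGB2BGR)); return d
E
python3 - <<'E'
from h import *
print(ctrl.get_obs())
for n in ['scene','side','wrist']:
    d=snap(n,n+'0.png'); print(n,np.round(d['mtx'],1).tolist(),d['D'],np.round(d['T'],3).tolist())
E
```

```text
total 12
drwxr-xr-x  3 agent agent 4096 Dec  6 03:52 .
drwxr-xr-x 23 root  root  4096 Dec  6 03:51 ..
drwxr-xr-x  2 agent agent 4096 Dec  6 03:52 pics
{'t': 0.0, 'q': array([ 9.83008235e-01,  5.33482950e-02,  1.61429802e+00,  1.28509961e-05,
        1.47599772e+00, -1.18980971e-01]), 'dq': array([ 0.00198425,  0.00072642,  0.00166918,  0.00041212,  0.00031366,
       -0.00053396]), 'effort': array([ 2.56943449e-04, -3.93679726e+01, -3.70179105e+01, -2.88268507e-05,
        6.82799437e-03, -1.61444422e-05]), 'tool_pos': array([0.28202653, 0.55705194, 0.23006593]), 'tool_rot': array([-7.29509278e-01, -3.05497561e+00,  3.01554071e-03]), 'contact_force': array([-0.38765696,  0.24294609,  0.75690509]), 'wrist_torque': array([0.0290085 , 0.024526  , 0.01315262]), 'opening': 0.08524005398390888}
scene [[425.6, 0.0, 323.1], [0.0, 425.6, 197.1], [0.0, 0.0, 1.0]] [-0.00809115  0.          0.          0.          0.        ] [[0.436, 0.471, -0.767, -0.339], [-0.9, 0.228, -0.372, -0.48], [-0.001, 0.852, 0.523, 0.674], [0.0, 0.0, 0.0, 1.0]]
side [[410.2, 0.0, 320.4], [0.0, 410.2, 201.6], [0.0, 0.0, 1.0]] [-0.02245231  0.          0.          0.          0.        ] [[-0.835, 0.308, -0.455, -0.038], [-0.55, -0.46, 0.697, 0.84], [0.005, 0.832, 0.554, 0.822], [0.0, 0.0, 0.0, 1.0]]
wrist [[320.4, 0.0, 325.1], [0.0, 320.4, 202.0], [0.0, 0.0, 1.0]] [-0.05363412  0.          0.          0.          0.        ] [[0.452, -0.855, -0.254, 0.217], [0.892, 0.433, 0.131, 0.59], [-0.002, -0.286, 0.958, 0.372], [0.0, 0.0, 0.0, 1.0]]
```

View pics/scene0.png

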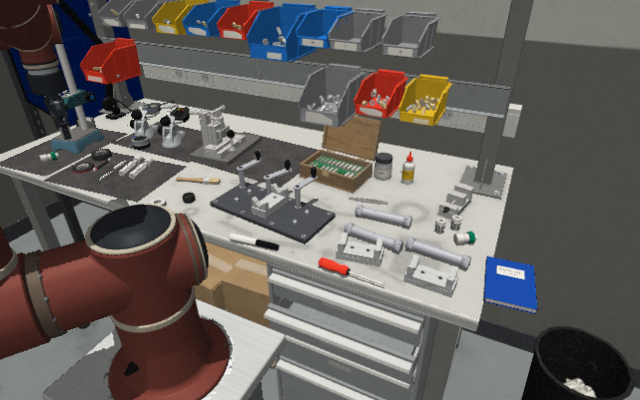

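View pics/side0.png

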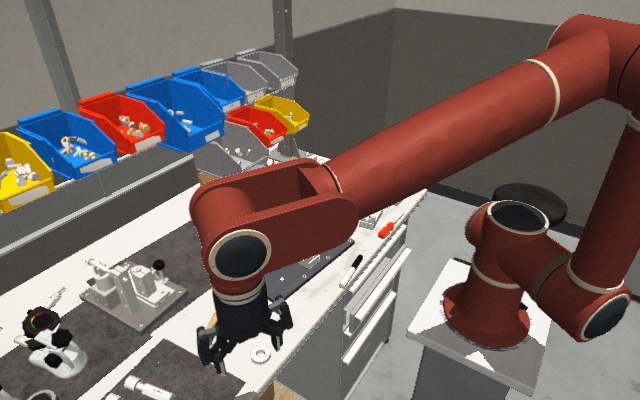

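View pics/wrist0.png

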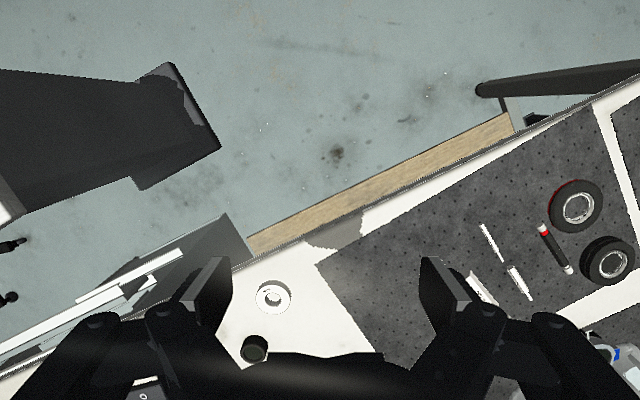

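The scene view shows the fixture near (272,208), three rods near (383,216), (372,236) and (437,253), and two loose V-blocks near (360,245) and (432,275). Next I'll zoom in and cast rays.

```bash
cat >> h.py <<'E'
def ray(d,px):
    u=cv2.undistortPoints(np.array([[px]],float),d['mtx'],np.array(d['D'],float))[0,0]
    T=np.array(d['T']); v=T[:3,:3]@np.array([u[0],-u[1],-1]); return T[:3,3],v
def onz(d,px,z):
    o,v=ray(d,px); return o+v*(z-o[2])/v[2]
def proj(d,p):
    T=np.array(d['T']); c=T[:3,:3].T@(np.array(p)-T[:3,3]); c=c*[1,-1,-1]
    return cv2.projectPoints(c.reshape(1,1,3),np.zeros(3),np.zeros(3),d['mtx'],np.array(d['D'],float))[0][0,0]
def crop(d,x0,y0,x1,y1,s,fn):
    im=cv2.cvtColor(d['color'],cv2.COLOR_RGB2BGR)[y0:y1,x0:x1]
    cv2.imwrite('pics/'+fn,cv2.resize(im,None,fx=s,fy=s,interpolation=cv2.INTER_CUBIC))
E
python3 - <<'E'
from h import *
d=ctrl.get_image('scene')
crop(d,200,140,360,260,5,'s1.png'); crop(d,320,180,480,300,5,'s2.png')
for n,p,z in [('fix',(272,208),.014),('r1',(383,216),.014),('r2',(372,236),.014),('r3',(437,253),.014),('vA',(360,245),.02),('vB',(432,275),.02)]:
    print(n,onz(d,p,z).round(3))
E
```

```text
fix [0.512 0.095 0.014]
r1 [ 0.61  -0.203  0.014]
r2 [ 0.511 -0.208  0.014]
r3 [ 0.515 -0.375  0.014]
vA [ 0.455 -0.196  0.02 ]
vB [ 0.424 -0.383  0.02 ]
```

View pics/s1.png

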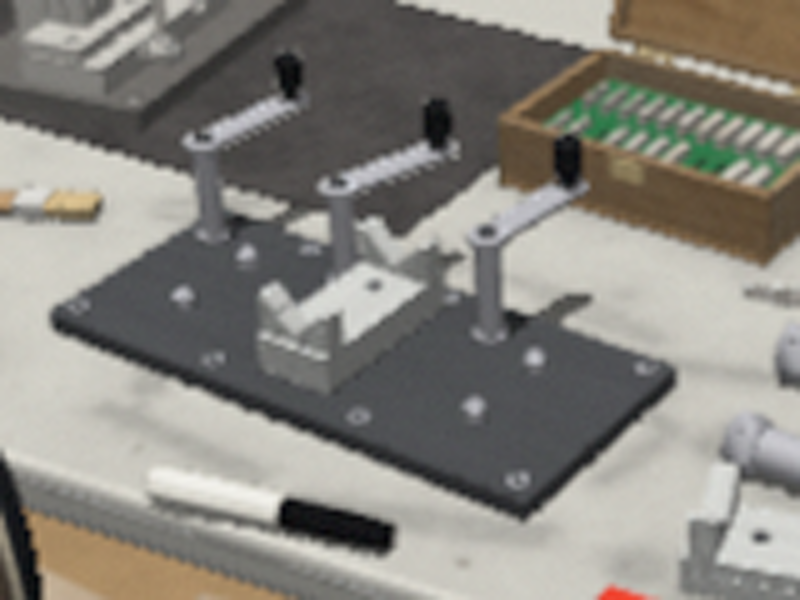

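View pics/s2.png

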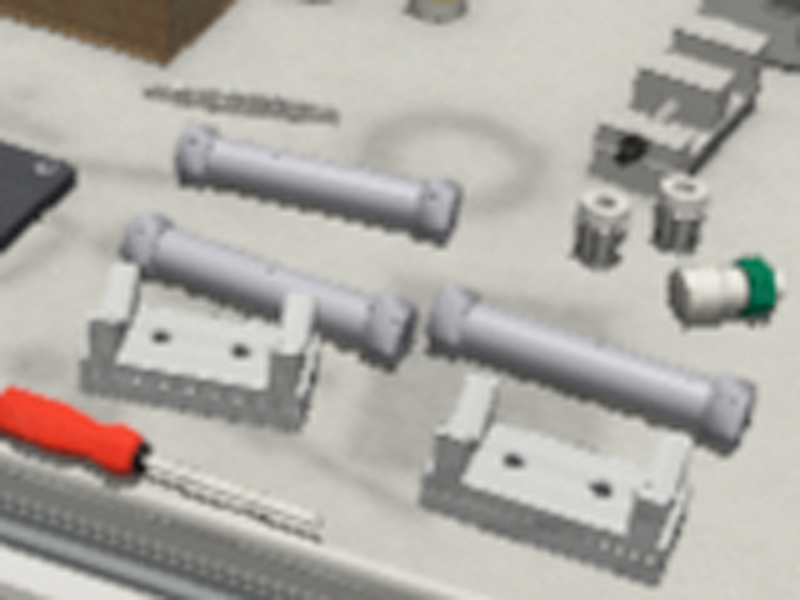

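```bash
cat >> h.py <<'E'
def pose(): 
    o=ctrl.get_obs(); r=R.from_rotvec(o['tool_rot']).as_matrix()
    return o['tool_pos'],r,o
def rel(pos,psi):
    """shift cm in tool axes, turn rotvec deg, for a tool-down target with tool x at world angle psi deg"""
    p,r,o=pose(); t=(R.from_euler('z',psi,degrees=True)*R.from_euler('x',180,degrees=True)).as_matrix()
    return (r.T@(np.array(pos)-p)*100).round(2), np.degrees(R.from_matrix(r.T@t).as_rotvec()).round(2)
def psi():
    r=pose()[1]; return np.degrees(np.arctan2(r[1,0],r[0,0]))
def pc(x,y,x0,y0,s): return ((x+.5)/s-.5+x0,(y+.5)/s-.5+y0)
E
python3 - <<'E'
from h import *
d=ctrl.get_image('scene')
for n,p,z in [('L',(57,308),.014),('F',(525,508),.014),('Rr',(675,368),.014),('dowels R near',(474,405),.026),('dR far',(534,356),.026),('dL near',(182,293),.026),('dLfar',(246,253),.026),('knobR',(568,162),.099),('knobM',(437,124),.099),('knobL',(289,76),.099),('postR',(486,235),.081),('postL',(203,140),.081)]:
    print(n,onz(d,pc(*p,200,140,5),z).round(4))
for n,p,z in [('r1l',(200,155),.014),('r1r',(438,212),.014),('r2l',(148,243),.014),('r2r',(392,328),.014),('r3l',(455,320),.014),('r3r',(730,410),.014)]:
    print(n,onz(d,pc(*p,320,180,5),z).round(4))
print(rel([.60,.09,.27],180),psi())
E
```

```text
L [0.4651 0.2744 0.014 ]
F [ 0.4155 -0.0613  0.014 ]
Rr [ 0.5649 -0.0767  0.014 ]
dowels R near [ 0.4694 -0.0022  0.026 ]
dR far [ 0.5254 -0.0089  0.026 ]
dL near [0.4952 0.2058 0.026 ]
dLfar [0.5494 0.1984 0.026 ]
knobR [0.6147 0.0145 0.099 ]
knobM [0.6233 0.1057 0.099 ]
knobL [0.6397 0.2202 0.099 ]
postR [0.5484 0.032  0.081 ]
postL [0.574  0.2401 0.081 ]
r1l [ 0.6076 -0.1346  0.014 ]
r1r [ 0.6114 -0.2714  0.014 ]
r2l [ 0.5167 -0.1412  0.014 ]
r2r [ 0.5028 -0.2795  0.014 ]
r3l [ 0.5229 -0.3061  0.014 ]
r3r [ 0.512  -0.4433  0.014 ]
(array([-49.46, -27.33,  -3.91]), array([-5.000e-02, -2.000e-02, -2.686e+01])) 153.1388093575328
```

>>> play_rows --motion '[[[-1, -49.5, -27.3, -3.9, 0, 0, -19.4], [-1, -49.5, -27.3, -3.9, 0, 0, -19.4], [-1, -49.5, -27.3, -3.9, 0, 0, -19.4], [-1, -49.5, -27.3, -3.9, 0, 0, -19.4], [-1, -49.5, -27.3, -3.9, 0, 0, -19.4], [-1, -49.5, -27.3, -3.9, 0, 0, -19.4], [-1, -49.5, -27.3, -3.9, 0, 0, -19.4], [-1, -49.5, -27.3, -3.9, 0, 0, -19.4], [-1, -49.5, -27.3, -3.9, 0, 0, -19.4], [-1, -49.5, -27.3, -3.9, 0, 0, -19.4], [-1, -49.5, -27.3, -3.9, 0, 0, -19.4], [-1, -49.5, -27.3, -3.9, 0, 0, -19.4], [-1, -49.5, -27.3, -3.9, 0, 0, -19.4]]]'

```text
t: 1.88
tool_pos: [0.5998, 0.0915, 0.2699]
tool_rot: [-0.201, -3.135, 0.001]
contact_force: [0.0, 0.5, 0.6]
opening: 0.0857
```

```bash
python3 - <<'E'
from h import *
d=snap('wrist','w1.png');print(psi(),pose()[0],d['T'][:3,3])
E
```

```text
172.64691984903615 [0.59993969 0.0913589  0.26996612] [0.52739615 0.10098189 0.41161075]
```

View pics/w1.png

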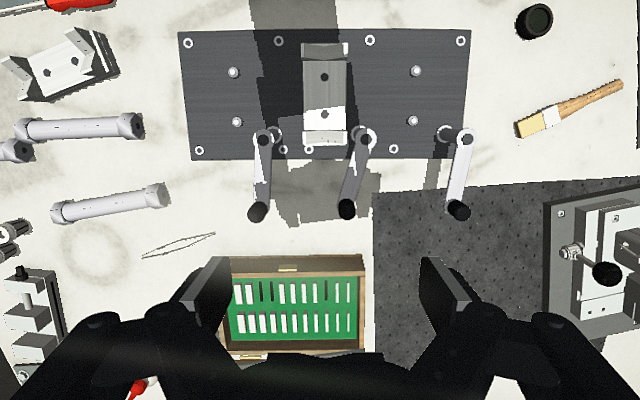

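Wrist view: the plate is at (180–470, 30–160), the right dowels at (233,71) and (236,121), the left dowels at (416,71) and (413,121), and the middle block at (325,95). Next I'll get sub-pixel dowel centres.

```bash
python3 - <<'E'
from h import *
d=ctrl.get_image('wrist'); g=cv2.cvtColor(d['color'],cv2.COLOR_RGB2GRAY)
P={}
for n,(x,y) in dict(Rn=(233,71),Rf=(236,121),Ln=(416,71),Lf=(413,121)).items():
    w=g[y-9:y+10,x-9:x+10].astype(float); m=w>140
    ys,xs=np.nonzero(m); 
    c=(x-9+xs.mean(),y-9+ys.mean()); P[n]=onz(d,c,.0245); print(n,c,m.sum(),P[n].round(4), xs.max()-xs.min()+1,ys.max()-ys.min()+1)
for s in 'RL':
    a,b=P[s+'n'],P[s+'f']; v=b-a; print(s,((a+b)/2).round(4),np.linalg.norm(v).round(4),np.degrees(np.arctan2(v[1],v[0])).round(2))
a=(P['Rn']+P['Rf'])/2;b=(P['Ln']+P['Lf'])/2;v=b-a;print(np.linalg.norm(v),np.degrees(np.arctan2(v[1],v[0]))-90)
crop(d,170,20,490,170,2.5,'w1a.png')
sc=ctrl.get_image('scene')
crop(sc,200,140,360,260,5,'s3.png');crop(sc,320,180,480,300,5,'s4.png')
crop(d,0,0,180,240,3,'w1b.png')
E
```

```text
Rn (np.float64(232.73493975903614), np.float64(71.3855421686747)) 83 [0.4745 0.0014 0.0245] 10 10
Rf (np.float64(236.24657534246575), np.float64(121.36986301369863)) 73 [ 0.5298 -0.0056  0.0245] 10 10
Ln (np.float64(415.6125), np.float64(70.125)) 80 [0.4999 0.2079 0.0245] 10 11
Lf (np.float64(412.84507042253523), np.float64(120.12676056338029)) 71 [0.5551 0.2014 0.0245] 10 9
R [ 0.5021 -0.0021  0.0245] 0.0558 -7.2
L [0.5275 0.2046 0.0245] 0.0556 -6.73
0.2082669040307616 -6.997268762736368
```

View pics/w1a.png

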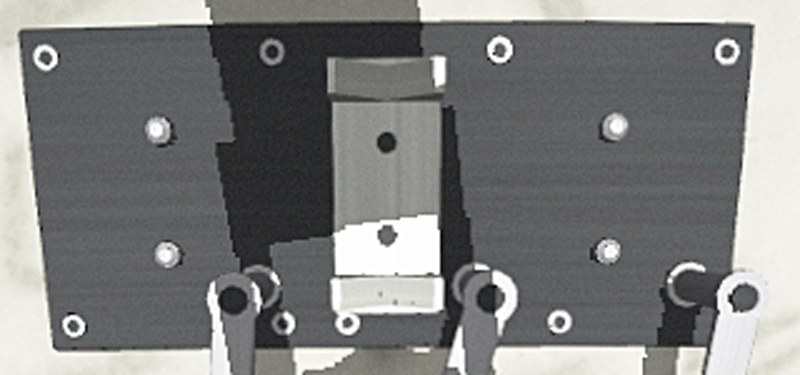

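View pics/s3.png

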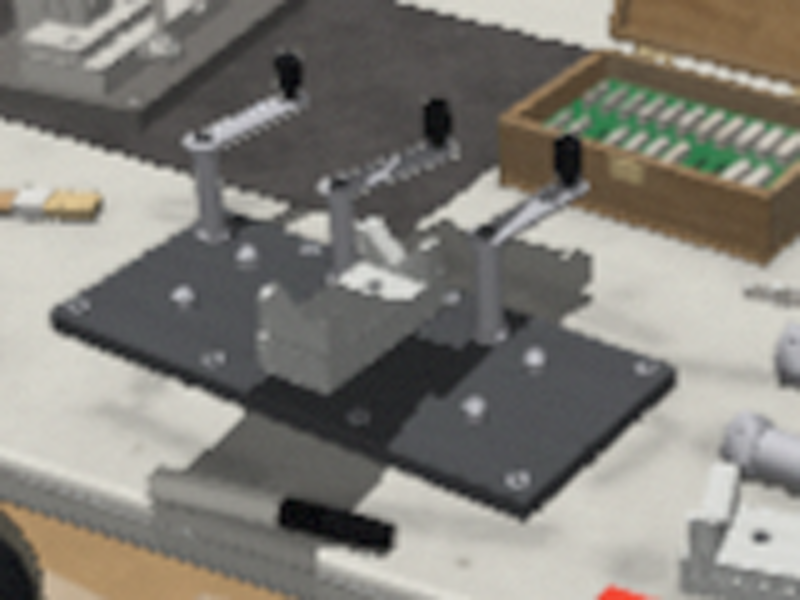

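View pics/w1b.png

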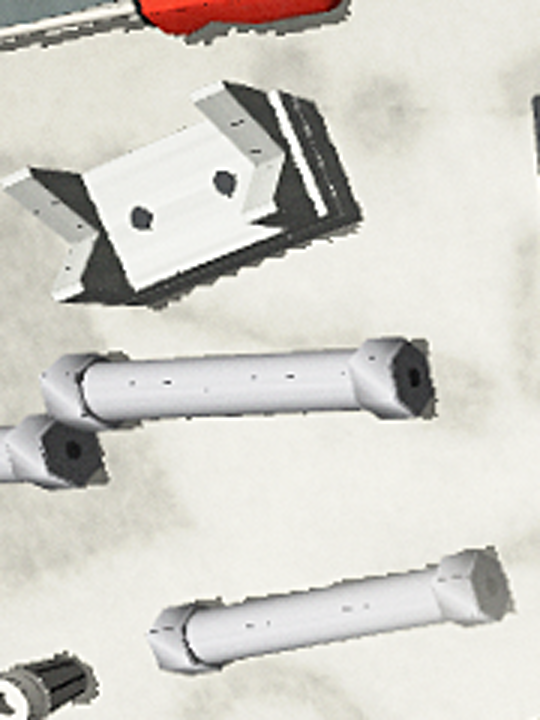

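>>> play_rows --motion '[[[-1, 4, 0, 0, 0, 0, 45], [-1, 8, 0, 0, 0, 0, 90], [-1, 8, 0, 0, 0, 0, 90], [-1, 8, 0, 0, 0, 0, 90], [-1, 8, 0, 0, 0, 0, 90], [-1, 8, 0, 0, 0, 0, 90], [-1, 8, 0, 0, 0, 0, 90], [-1, 8, 0, 0, 0, 0, 90], [-1, 17.15, -0.2, 0, 0, 0, 179.9], [-1, 17.15, -0.2, 0, 0, 0, 179.9], [-1, 17.15, -0.2, 0, 0, 0, 179.9], [-1, 17.15, -0.2, 0, 0, 0, 179.9], [-1, 17.15, -0.2, 0, 0, 0, 179.9], [-1, 17.15, -0.2, 0, 0, 0, 179.9], [-1, 17.15, -0.2, 0, 0, 0, 179.9], [-1, 17.15, -0.2, 0, 0, 0, 179.9], [-1, 17.15, -0.2, 0, 0, 0, 179.9], [-1, 17.15, -0.2, 0, 0, 0, 179.9], [-1, 17.15, -0.2, 0, 0, 0, 179.9]]]'

```text
t: 4.4
tool_pos: [0.4297, 0.1112, 0.2701]
tool_rot: [3.135, -0.196, -0.0]
contact_force: [-0.5, 0.0, -0.6]
opening: 0.0853
```

```bash
python3 - <<'E'
from h import *
d=snap('wrist','w2.png');p,r,o=pose();print(psi(),p,o['q'].round(2))
for n,q in dict(Rn=(0.4745,.0014),Rf=(.5298,-.0056),Ln=(.4999,.2079),Lf=(.5551,.2014)).items(): print(n,proj(d,[*q,.0245]).round(1))
E
```

```text
-7.185917218417516 [0.42975139 0.11114406 0.27009903] [ 0.09 -0.42  1.96 -0.    1.6   1.78]
Rn [412.5 119.6]
Rf [415.9  69.5]
Ln [236.2 120.1]
Lf [232.5  70.2]
```

View pics/w2.png

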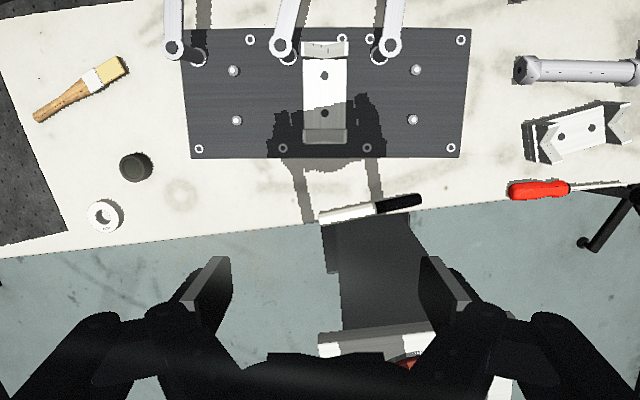

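```bash
cat > vb.py <<'E'
E
python3 - <<'E'
from h import *
d=ctrl.get_image('wrist'); g=cv2.cvtColor(d['color'],cv2.COLOR_RGB2GRAY)
P={}
old=dict(Rn=(0.4745,.0014),Rf=(.5298,-.0056),Ln=(.4999,.2079),Lf=(.5551,.2014))
for n,(x,y) in dict(Lf=(235,71),Ln=(237,120),Rf=(415,71),Rn=(412,119)).items():
    w=g[y-9:y+10,x-9:x+10].astype(float); m=w>140
    ys,xs=np.nonzero(m); 
    c=(x-9+xs.mean(),y-9+ys.mean()); P[n]=onz(d,c,.0245); print(n,np.round(c,1),m.sum(),P[n].round(4), 'diff/2',(P[n][:2]-old[n])/2*1000,'mean',(P[n][:2]+old[n])/2)
Q={n:(P[n][:2]+old[n])/2 for n in P}
for s in 'RL':
    a,b=Q[s+'n'],Q[s+'f']; v=b-a; print(s,((a+b)/2).round(4),np.linalg.norm(v).round(4),np.degrees(np.arctan2(v[1],v[0])).round(2))
a=(Q['Rn']+Q['Rf'])/2;b=(Q['Ln']+Q['Lf'])/2;v=b-a;print(np.linalg.norm(v),np.degrees(np.arctan2(v[1],v[0]))-90)
crop(d,500,30,640,210,4,'w2b.png')
E
```

```text
Lf [232.6  70.1] 82 [0.5552 0.2012 0.0245] diff/2 [ 0.05601307 -0.12323908] mean [0.55515601 0.20127676]
Ln [236.1 120.1] 71 [0.5    0.208  0.0245] diff/2 [0.0637677  0.07165598] mean [0.49996377 0.20797166]
Rf [415.4  69.3] 81 [ 0.53   -0.0051  0.0245] diff/2 [0.09453592 0.22961597] mean [ 0.52989454 -0.00537038]
Rn [412.7 119.2] 72 [0.4749 0.0012 0.0245] diff/2 [ 0.19435376 -0.12215479] mean [0.47469435 0.00127785]
R [ 0.5023 -0.002 ] 0.0556 -6.87
L [0.5276 0.2046] 0.0556 -6.92
0.20820909960582223 -6.969819295697292
```

View pics/w2b.png

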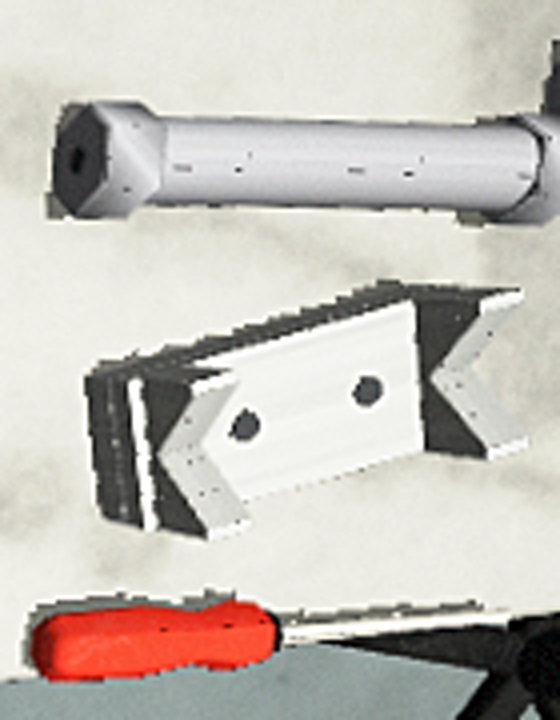

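The bias between the two views is only about 0.1 mm. The scale is 0.8 % small (208.2 against 210 mm). Stations come out at L (0.5277, 0.2055) and R (0.5022, −0.0029), yaw −6.95°. Next I'll hover over block A and the rods.

>>> play_rows --motion '[[[-1, 11, 39, 0, 0, 0, -92], [-1, 11, 39, 0, 0, 0, -92], [-1, 11, 39, 0, 0, 0, -92], [-1, 11, 39, 4, 0, 0, -92], [-1, 11, 39, 4, 0, 0, -92], [-1, 11, 39, 4, 0, 0, -92], [-1, 11, 39, 4, 0, 0, -92], [-1, 11, 39, 4, 0, 0, -92], [-1, 11, 39, 4, 0, 0, -92], [-1, 11, 39, 4, 0, 0, -92], [-1, 11, 39, 4, 0, 0, -92]]]'

```text
t: 5.88
tool_pos: [0.4899, -0.2897, 0.2302]
tool_rot: [2.32, 2.118, -0.001]
contact_force: [0.0, -0.4, 0.2]
opening: 0.0856
```

```bash
python3 - <<'E'
from h import *
d=snap('wrist','w3.png');p,r,o=pose();print(psi(),p,o['q'].round(2))
E
```

```text
84.77415785528753 [ 0.48993681 -0.28962813  0.23029248] [-0.66 -0.08  1.75 -0.    1.48 -0.57]
```

View pics/w3.png

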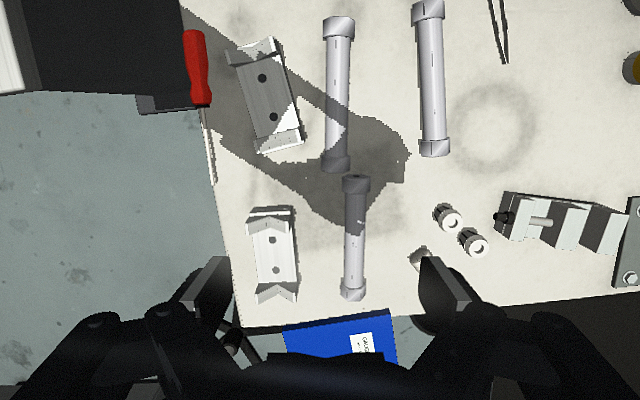

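```bash
python3 - <<'E'
from h import *
d=ctrl.get_image('wrist')
crop(d,220,0,460,160,3.3,'w3a.png'); crop(d,220,160,400,310,4,'w3b.png')
np.save('d3.npy',d,allow_pickle=True)
E
```

```text
(no output)
```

View pics/w3a.png

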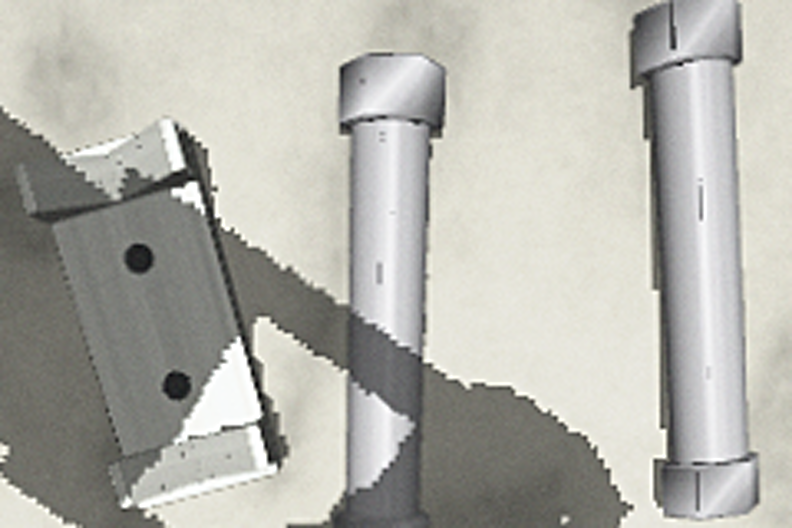

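View pics/w3b.png

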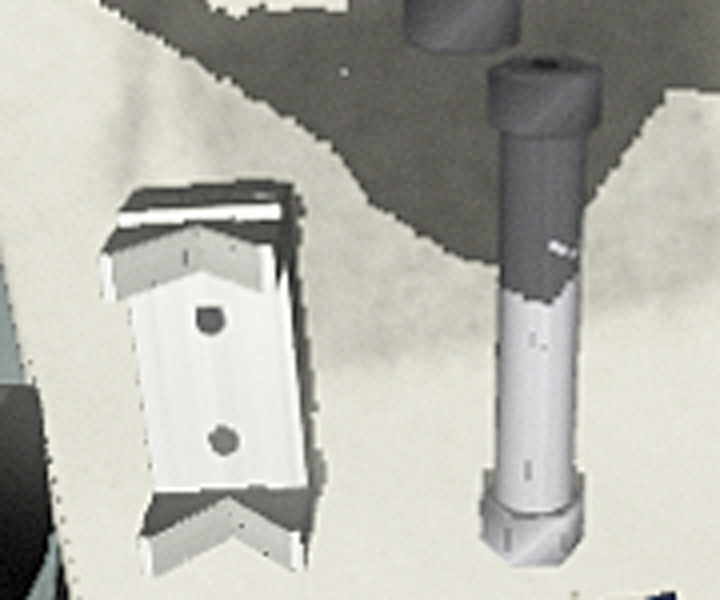

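```bash
python3 - <<'E'
from h import *
d=np.load('d3.npy',allow_pickle=True).item(); d['T']=np.array(d['T']); d['T'][2,3]+=.003
def two(n,a,b,z):
    A,B=onz(d,a,z),onz(d,b,z); v=A-B; print(n,((A+B)/2).round(4),'len',np.linalg.norm(v).round(4),'ang',np.degrees(np.arctan2(v[1],v[0])).round(2)); return (A+B)/2,np.degrees(np.arctan2(v[1],v[0]))
f=lambda x,y:pc(x,y,220,0,3.3); g=lambda x,y:pc(x,y,220,160,4)
a=two('blkA',f(139,258),f(176,386),.024)
two('blkB',g(211,320),g(224,441),.024)
two('r1',f(697,62),f(707,460),.016)
two('r2',f(387,123),f(385,519),.016)
two('r3',g(541,135),g(538,512),.016)
print(rel([*a[0][:2],.08],a[1]),rel([*a[0][:2],.0],a[1]))
E
```

```text
blkA [ 0.4367 -0.2021  0.024 ] len 0.0405 ang 99.11
blkB [ 0.419  -0.3824  0.024 ] len 0.0403 ang 87.58
r1 [ 0.6125 -0.2007  0.016 ] len 0.1229 ang 90.96
r2 [ 0.5091 -0.2107  0.016 ] len 0.124 ang 84.97
r3 [ 0.5172 -0.3789  0.016 ] len 0.1246 ang 85.91
(array([ 8.24, -6.09, 15.03]), array([ -0.03,   0.04, -14.33])) (array([ 8.25, -6.09, 23.03]), array([ -0.03,   0.04, -14.33]))
```

>>> play_rows --motion '[[[-0.4, 8.24, -6.1, 12, 0, 0, -14.3], [-0.4, 8.24, -6.1, 15, 0, 0, -14.3], [-0.4, 8.24, -6.1, 15, 0, 0, -14.3], [-0.4, 8.24, -6.1, 15, 0, 0, -14.3], [-0.4, 8.24, -6.1, 15, 0, 0, -14.3], [-0.4, 8.24, -6.1, 15, 0, 0, -14.3]]]'

```text
t: 6.72
tool_pos: [0.4392, -0.2042, 0.0836]
tool_rot: [2.035, 2.385, -0.0]
contact_force: [-0.7, -0.2, -0.6]
opening: 0.0596
```

```bash
python3 - <<'E'
from h import *
d=snap('wrist','w4.png');p,r,o=pose();print(psi(),p,o['opening'],rel([.4367,-.2021,-.002],99.1))
E
```

```text
99.04158086831274 [ 0.43894994 -0.20401013  0.08334728] 0.05985237627591524 (array([ 0.26, -0.22,  8.53]), array([ 0.2 ,  0.25, -0.06]))
```

View pics/w4.png

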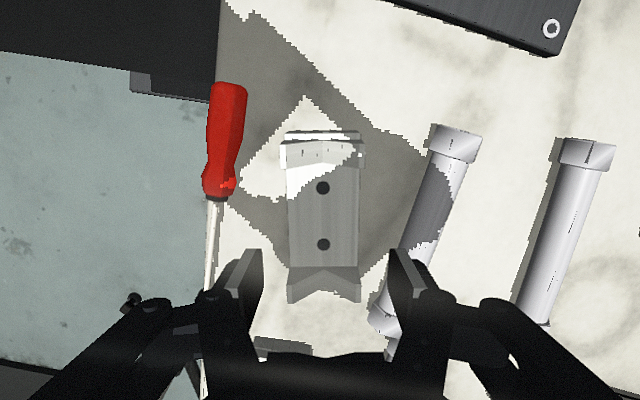

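```bash
python3 - <<'E'
from h import *
d=ctrl.get_image('wrist');g=cv2.cvtColor(d['color'],cv2.COLOR_RGB2GRAY)
c=[]
for (x,y) in [(322,187),(323,244)]:
    w=g[y-10:y+11,x-10:x+11]; m=w<60; ys,xs=np.nonzero(m); c.append((x-10+xs.mean(),y-10+ys.mean()))
for dz in (0,.003):
    D=dict(d); D['T']=np.array(d['T']); D['T'][2,3]+=dz
    A,B=[onz(D,q,.024) for q in c]; v=A-B; m=(A+B)/2; a=np.degrees(np.arctan2(v[1],v[0])); print(c,m.round(4),np.linalg.norm(v).round(4),a)
print(rel([*m[:2],-.002],a))
E
```

```text
[(np.float64(322.86046511627904), np.float64(187.86046511627907)), (np.float64(323.5959595959596), np.float64(244.31313131313132))] [ 0.4372 -0.2018  0.024 ] 0.0397 99.63076719217072
[(np.float64(322.86046511627904), np.float64(187.86046511627907)), (np.float64(323.5959595959596), np.float64(244.31313131313132))] [ 0.4374 -0.2029  0.024 ] 0.0403 99.63076719217077
(array([ 0.14, -0.13,  8.49]), array([ 0.16,  0.22, -0.59]))
```

>>> play_rows --motion '[[[-0.4, 0.2, -0.13, 3, 0, 0, -0.6], [-0.4, 0.2, -0.13, 6.5, 0, 0, -0.6], [-0.4, 0.2, -0.13, 8.3, 0, 0, -0.6], [-0.4, 0.2, -0.13, 8.3, 0, 0, -0.6], [-0.4, 0.2, -0.13, 8.3, 0, 0, -0.6], [0.5, 0.2, -0.13, 8.3, 0, 0, -0.6], [0.5, 0.2, -0.13, 8.3, 0, 0, -0.6], [0.5, 0.2, -0.13, 8.3, 0, 0, -0.6], [0.5, 0.2, -0.13, 8.3, 0, 0, -0.6], [0.5, 0.2, -0.13, 8.3, 0, 0, -0.6]]]' --newtons 80

```text
t: 8.07
tool_pos: [0.4387, -0.2033, 0.0019]
tool_rot: [2.021, 2.394, -0.0]
contact_force: [-0.4, -0.4, 6.7]
opening: 0.0464
```

```bash
python3 - <<'E'
from h import *
d=snap('wrist','w5.png');p,r,o=pose();print(psi(),p,o['opening'],o['contact_force'],o['wrist_torque'],rel([*p[:2],.2],psi()))
E
```

```text
99.64715164965415 [ 0.43875611 -0.20332906  0.00196025] 0.04629818658591414 [-1.74321151  0.45796599  6.36299285] [-0.04358222  0.19977685 -0.00547125] (array([ -0.13,   0.1 , -19.8 ]), array([0.3 , 0.37, 0.  ]))
```

View pics/w5.png

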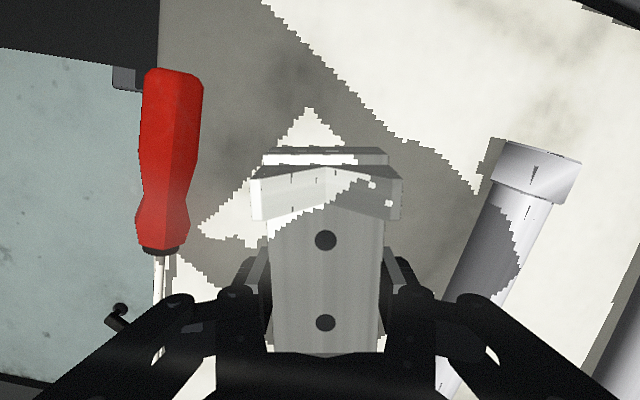

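```bash
cat >> h.py <<'E'
def holes(d,pts,z,thr=60,w=12,dz=.0015):
    g=cv2.cvtColor(d['color'],cv2.COLOR_RGB2GRAY); c=[]
    for x,y in pts:
        m=(g[y-w:y+w+1,x-w:x+w+1]<thr).astype(np.uint8)
        n,l,s,ce=cv2.connectedComponentsWithStats(m); i=1+np.argmax(s[1:,4]); c.append((x-w+ce[i][0],y-w+ce[i][1]))
    D=dict(d); D['T']=np.array(d['T']); D['T'][2,3]+=dz
    A,B=[onz(D,q,z) for q in c]; v=A-B; return (A+B)/2,np.linalg.norm(v),np.degrees(np.arctan2(v[1],v[0])),c
E
python3 - <<'E'
from h import *
d=ctrl.get_image('wrist')
p,r,o=pose()
m,l,a,c=holes(d,[(325,240),(326,322)],.024); print(m,l,a,c,'in tool mm',(r.T@(m-p)*1000).round(2),psi())
E
```

```text
[ 0.43827745 -0.20261738  0.024     ] 0.04038497586518643 99.45497504334107 [(np.float64(325.35331230283913), np.float64(239.7255520504732)), (np.float64(325.0544747081712), np.float64(322.42412451361866))] in tool mm [  0.62  -0.2  -22.1 ] 99.64489953443028
```

>>> play_rows --motion '[[[0.5, 0, 0, -4, 0, 0, 0], [0.5, 0, 0, -8, 0, 0, 0], [0.5, 0, 0, -12.8, 0, 0, 0], [0.5, 0, 0, -12.8, 0, 0, 0], [0.5, 0, 0, -12.8, 0, 0, 0]]]'

```text
t: 8.8
tool_pos: [0.437, -0.2019, 0.1284]
tool_rot: [2.023, 2.396, -0.001]
contact_force: [-0.5, -0.4, -4.1]
opening: 0.0464
```

```bash
python3 - <<'E'
from h import *
p,r,o=pose();print(psi(),p,o['opening'],o['contact_force'],o['wrist_torque'],rel([.5022,-.0029,.13],173.05))
E
```

```text
99.65202171360595 [ 0.4369771  -0.20194103  0.1284465 ] 0.04641677126549317 [-0.45004192 -0.40633324 -4.10231706] [ 0.02065     0.08432875 -0.04108397] (array([18.53,  9.77, -0.21]), array([ -0.  ,   0.37, -73.4 ]))
```

>>> play_rows --motion '[[[0.5, 18.5, 9.8, -0.2, 0, 0, -73.4], [0.5, 18.5, 9.8, -0.2, 0, 0, -73.4], [0.5, 18.5, 9.8, -0.2, 0, 0, -73.4], [0.5, 18.5, 9.8, -0.2, 0, 0, -73.4], [0.5, 18.5, 9.8, -0.2, 0, 0, -73.4], [0.5, 18.5, 9.8, -0.2, 0, 0, -73.4], [0.5, 18.5, 9.8, -0.2, 0, 0, -73.4], [0.5, 18.5, 9.8, -0.2, 0, 0, -73.4], [0.5, 18.5, 9.8, -0.2, 0, 0, -73.4], [0.5, 18.5, 9.8, -0.2, 0, 0, -73.4]]]'

```text
t: 10.05
tool_pos: [0.5022, -0.0031, 0.1292]
tool_rot: [0.192, 3.132, -0.006]
contact_force: [0.3, 0.4, -3.8]
opening: 0.0463
```

```bash
python3 - <<'E'
from h import *
d=snap('wrist','w6.png')
p,r,o=pose();print(psi(),p,o['opening'],o['contact_force'],o['wrist_torque'],rel([.5022,-.0029,.05],173.05))
m,l,a,c=holes(d,[(325,240),(326,322)],p[2]+.0221); print(m,l,a,c,'in tool mm',(r.T@(m-p)*1000).round(2))
E
```

```text
172.99067729322607 [ 0.50234799 -0.00314679  0.12949874] 0.046177464448723705 [ 0.25636258  0.2985276  -3.58766941] [-0.01705964 -0.02135428 -0.01034245] (array([0.05, 0.05, 7.95]), array([-0.21,  0.24, -0.06]))
[ 0.50111765 -0.00284269  0.15159874] 0.04007838595944085 172.81345398547953 [(np.float64(325.3240740740741), np.float64(239.8148148148148)), (np.float64(325.08045977011494), np.float64(322.28735632183907))] in tool mm [  1.17   0.07 -22.11]
```

View pics/w6.png

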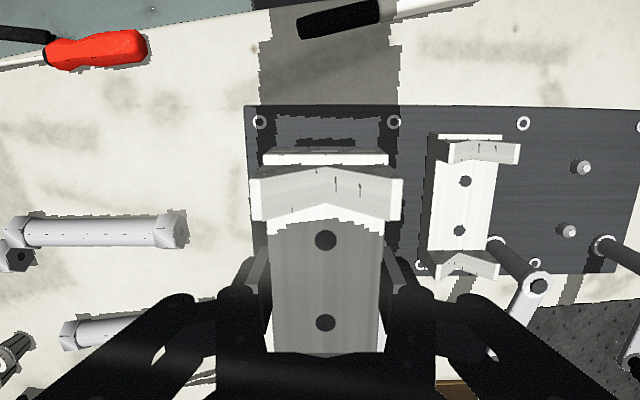

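>>> play_rows --motion '[[[0.5, -0.1, 0.03, 4, -0.2, 0.24, -0.06], [0.5, -0.1, 0.03, 8, -0.2, 0.24, -0.06], [0.5, -0.1, 0.03, 9.6, -0.2, 0.24, -0.06], [0.5, -0.1, 0.03, 9.7, -0.2, 0.24, -0.06], [0.5, -0.1, 0.03, 9.8, -0.2, 0.24, -0.06], [0.5, -0.1, 0.03, 9.8, -0.2, 0.24, -0.06]]]'

```text
t: 10.85
tool_pos: [0.5052, -0.0036, 0.0333]
tool_rot: [0.19, 3.133, -0.001]
contact_force: [-0.1, 0.3, -4.4]
opening: 0.0466
```

```bash
python3 - <<'E'
from h import *
d=snap('scene','s7.png'); crop(d,200,140,360,260,5,'s7a.png')
p,r,o=pose();print(psi(),p,o['opening'],o['contact_force'],o['wrist_torque'],rel([.5033,-.003,.016],173.05))
E
```

```text
173.05107077998468 [ 0.50498099 -0.00353931  0.03308311] 0.04655166118059101 [-0.08705056  0.03174988 -3.31476992] [-0.03629527 -0.00068442 -0.01850443] (array([0.18, 0.03, 1.71]), array([-0.01,  0.16,  0.  ]))
```

View pics/s7a.png

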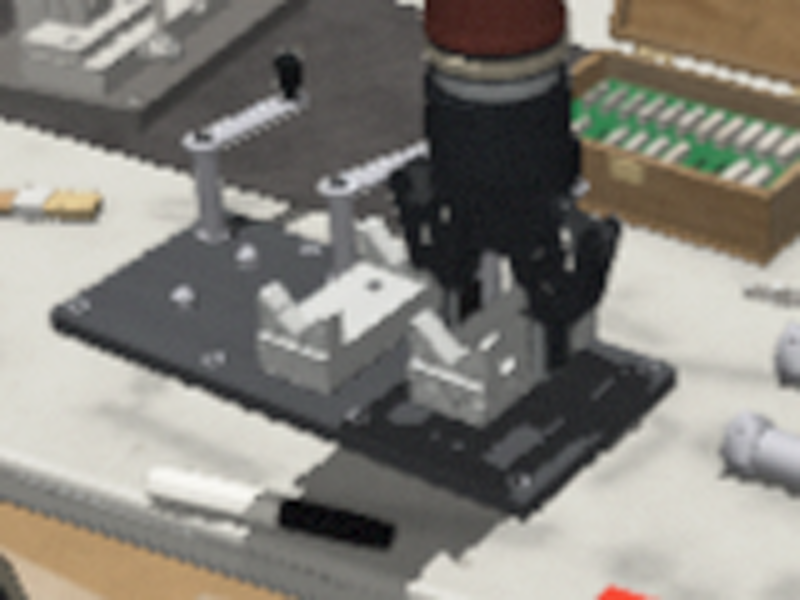

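>>> play_rows --motion '[[[0.5, 0.18, 0.03, 0.1, 0, 0.16, 0], [0.5, 0.18, 0.03, 0.1, 0, 0.16, 0], [0.5, 0.18, 0.03, 0.1, 0, 0.16, 0], [0.5, 0.18, 0.03, 0.1, 0, 0.16, 0]]]'

```text
t: 11.4
tool_pos: [0.5032, -0.003, 0.032]
tool_rot: [-0.19, -3.136, 0.0]
contact_force: [0.9, 0.1, -3.3]
opening: 0.0464
```

```bash
python3 - <<'E'
from h import *
for i in range(2):
    p,r,o=pose();print(psi(),p,o['opening'],o['contact_force'],o['wrist_torque'],rel([.5033,-.003,.016],173.05)); d=ctrl.get_image('wrist')
m,l,a,c=holes(d,[(325,240),(326,322)],p[2]+.0221); print(m,l,a,c,'in tool mm',(r.T@(m-p)*1000).round(2))
E
```

```text
173.0501058122194 [ 0.50318202 -0.00302845  0.03203447] 0.04643667172655941 [ 0.87241003  0.12495201 -3.31988836] [ 0.02404013  0.00827386 -0.00951682] (array([-0.01,  0.  ,  1.6 ]), array([-0.01, -0.  ,  0.  ]))
173.04705239584862 [ 0.50318373 -0.0030245   0.03202514] 0.04623621844066982 [ 0.4203773   0.19529143 -3.74662595] [ 0.04139068 -0.02664314  0.06233052] (array([-0.01,  0.  ,  1.6 ]), array([-0.01, -0.  , -0.  ]))
[ 0.50233377 -0.00283017  0.05412514] 0.04016243189433481 172.88060608227784 [(np.float64(325.36708860759495), np.float64(239.70253164556962)), (np.float64(325.1081081081081), np.float64(322.34749034749035))] in tool mm [  0.87   0.09 -22.1 ]
```

>>> play_rows --motion '[[[0.5, 0, 0, 0.3, 0, 0, 0], [0.5, 0, 0, 0.5, 0, 0, 0], [0.5, 0, 0, 0.7, 0, 0, 0], [0.5, 0, 0, 0.9, 0, 0, 0], [0.5, 0, 0, 0.9, 0, 0, 0]]]'

```text
t: 12.12
tool_pos: [0.503, -0.003, 0.0227]
tool_rot: [-0.19, -3.135, 0.0]
contact_force: [-0.3, 0.3, -4.3]
opening: 0.0465
```

>>> play_rows --motion '[[[0.5, 0, 0, 0.3, 0, 0, 0], [0.5, 0, 0, 0.6, 0, 0, 0], [0.5, 0, 0, 0.9, 0, 0, 0], [0.5, 0, 0, 1.2, 0, 0, 0], [0.5, 0, 0, 1.2, 0, 0, 0], [0.5, 0, 0, 1.2, 0, 0, 0]]]'

```text
t: 12.88
tool_pos: [0.5036, -0.003, 0.0159]
tool_rot: [-0.189, -3.132, 0.0]
contact_force: [-20.5, 0.1, 33.7]
opening: 0.0464
```

```bash
python3 - <<'E'
from h import *
p,r,o=pose();print(psi(),p,o['opening'],o['contact_force'],o['wrist_torque'])
d=snap('wrist','w8.png')
d=snap('scene','s8.png'); crop(d,240,150,360,260,6,'s8a.png')
E
```

```text
173.08799577657234 [ 0.50363792 -0.00304226  0.01588309] 0.04642088654612159 [-20.53560444   0.12537626  33.69971608] [0.72957114 2.77290608 0.17805966]
```

View pics/s8a.png

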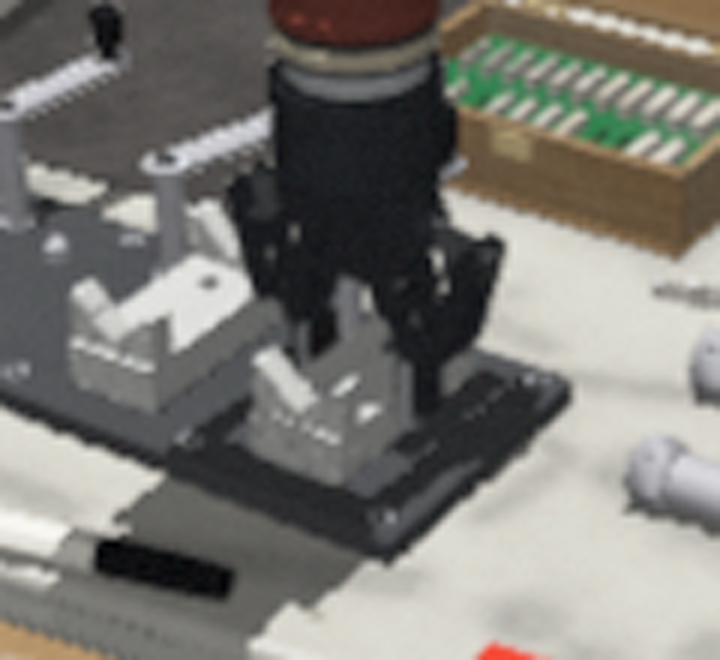

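>>> play_rows --motion '[[[0.5, 0, 0, -0.2, 0, 0, 0], [-0.4, 0, 0, -0.1, 0, 0, 0], [-0.4, 0, 0, -0.1, 0, 0, 0], [-0.4, 0, 0, -0.1, 0, 0, 0], [-0.4, 0, 0, -3, 0, 0, 0], [-0.4, 0, 0, -8, 0, 0, 0], [-0.4, 0, 0, -13, 0, 0, 0], [-0.4, 0, 0, -13, 0, 0, 0], [-0.4, 0, 0, -13, 0, 0, 0]]]'

```text
t: 14.1
tool_pos: [0.5038, -0.003, 0.1453]
tool_rot: [-0.189, -3.132, -0.0]
contact_force: [-0.3, 0.8, -0.3]
opening: 0.0598
```

```bash
python3 - <<'E'
from h import *
p,r,o=pose();print(psi(),p,o['opening'],o['contact_force'],o['wrist_torque'])
d=snap('wrist','w9.png')
d=snap('scene','s9.png'); crop(d,240,150,360,260,6,'s9a.png'); crop(d,320,180,480,300,5,'s9b.png')
print(rel([.44,-.44,.23],85))
E
```

```text
173.09098278986855 [ 0.50375265 -0.00301969  0.14526583] 0.05977433670282013 [-0.26091558  0.82724976 -0.34656407] [ 0.0162406  -0.0094558  -0.01833698]
(array([  1.04, -44.15,  -8.61]), array([-0.31, -0.31, 88.09]))
```

View pics/s9a.png

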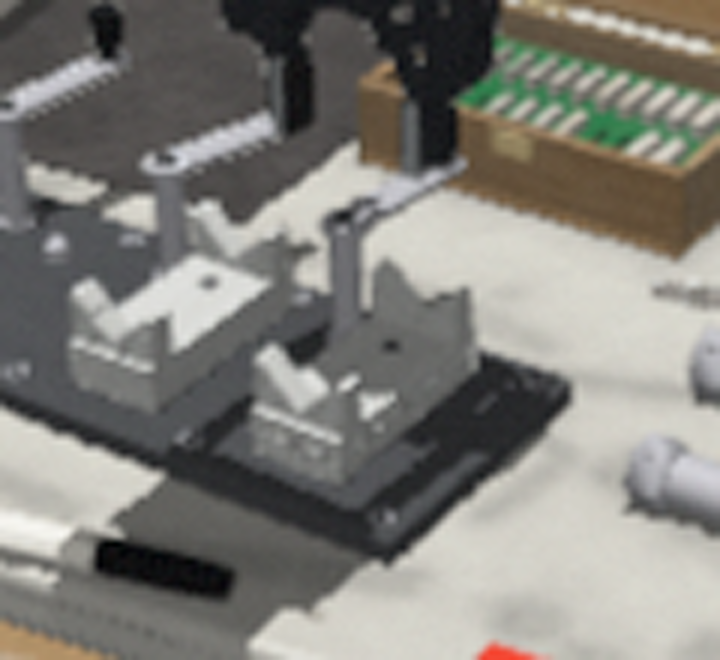

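View pics/w9.png

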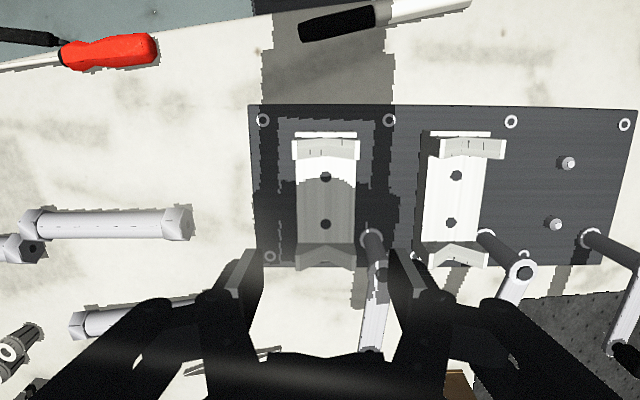

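View pics/s9b.png

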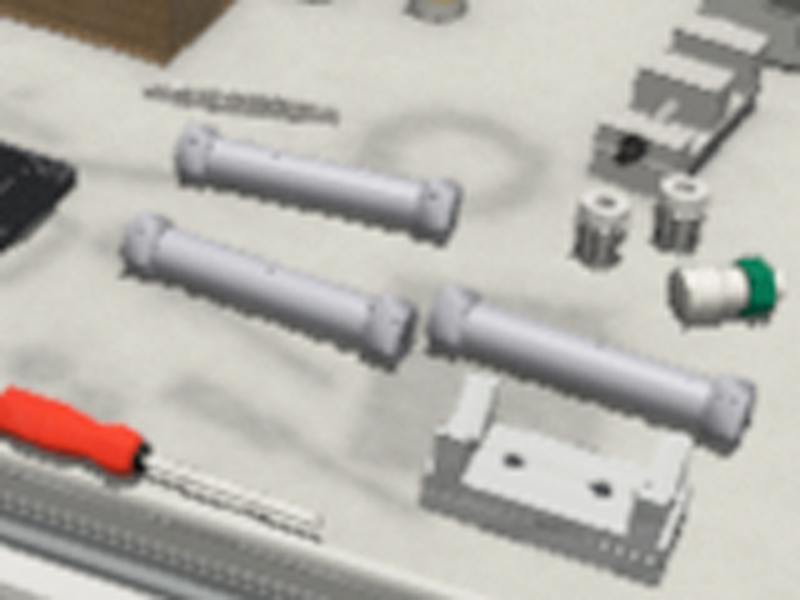

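```bash
python3 - <<'E'
from h import *
print(rel([.419,-.384,.085],87.6))
E
```

```text
(array([  3.7 , -38.84,   5.91]), array([-0.3 , -0.31, 85.49]))
```

>>> play_rows --motion '[[[-0.4, 3.7, -38.8, 0, -0.3, -0.3, 85.5], [-0.4, 3.7, -38.8, 0, -0.3, -0.3, 85.5], [-0.4, 3.7, -38.8, 0, -0.3, -0.3, 85.5], [-0.4, 3.7, -38.8, 0, -0.3, -0.3, 85.5], [-0.4, 3.7, -38.8, 0, -0.3, -0.3, 85.5], [-0.4, 3.7, -38.8, 0, -0.3, -0.3, 85.5], [-0.4, 3.7, -38.8, 3, -0.3, -0.3, 85.5], [-0.4, 3.7, -38.8, 5.9, -0.3, -0.3, 85.5], [-0.4, 3.7, -38.8, 5.9, -0.3, -0.3, 85.5], [-0.4, 3.7, -38.8, 5.9, -0.3, -0.3, 85.5], [-0.4, 3.7, -38.8, 5.9, -0.3, -0.3, 85.5]]]'

```text
t: 15.58
tool_pos: [0.4198, -0.384, 0.0866]
tool_rot: [2.264, 2.175, -0.0]
contact_force: [-0.1, 0.3, 0.5]
opening: 0.0597
```

```bash
python3 - <<'E'
from h import *
p,r,o=pose();print(psi(),p,o['opening'],o['contact_force'])
d=snap('wrist','w10.png')
for q in [(.4190+.0009,-.3824+.02),(.4190-.0009,-.3824-.02)]: print(proj(d,[*q,.024]))
E
```

```text
87.70243919025302 [ 0.41984231 -0.38400253  0.0866014 ] 0.0597434747679737 [-0.07076569  0.26382933  0.54167367]
[324.20812164 187.79245211]
[323.99224312 243.85082518]
```

View pics/w10.png

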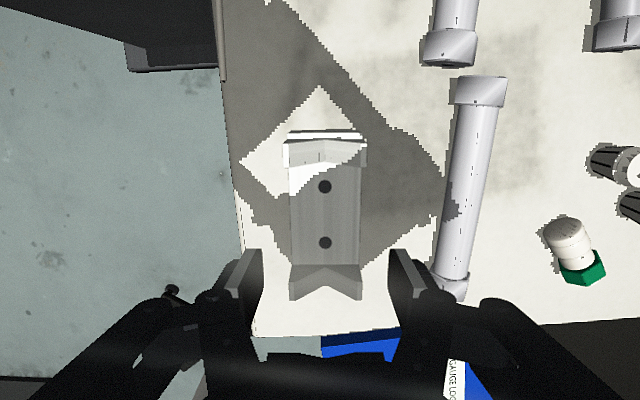

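```bash
python3 - <<'E'
from h import *
d=ctrl.get_image('wrist')
m,l,a,c=holes(d,[(324,187),(325,242)],.024); print(m,l,a,np.round(c,1))
print(psi(),pose()[0],rel([*m[:2],.001],a))
E
```

```text
[ 0.41945285 -0.38176672  0.024     ] 0.04007490604674041 88.08476577769098 [[324.5 186.2]
 [324.9 242.1]]
87.66874428426382 [ 0.41977254 -0.38399922  0.08655357] (array([ 0.24, -0.05,  8.55]), array([ 0.08,  0.09, -0.42]))
```

>>> play_rows --motion '[[[-0.4, 0.24, -0.05, 3, 0, 0, -0.4], [-0.4, 0.24, -0.05, 6.5, 0, 0, -0.4], [-0.4, 0.24, -0.05, 8.4, 0, 0, -0.4], [-0.4, 0.24, -0.05, 8.5, 0, 0, -0.4], [-0.4, 0.24, -0.05, 8.5, 0, 0, -0.4], [-0.4, 0.24, -0.05, 8.5, 0, 0, -0.4], [0.5, 0.24, -0.05, 8.5, 0, 0, -0.4], [0.5, 0.24, -0.05, 8.5, 0, 0, -0.4], [0.5, 0.24, -0.05, 8.5, 0, 0, -0.4], [0.5, 0.24, -0.05, 8.5, 0, 0, -0.4], [0.5, 0.24, -0.05, 8.5, 0, 0, -0.4]]]' --newtons 80

```text
t: 17.05
tool_pos: [0.4202, -0.3827, 0.0033]
tool_rot: [2.255, 2.181, -0.001]
contact_force: [-1.2, 1.0, 6.5]
opening: 0.0463
```

```bash
python3 - <<'E'
from h import *
d=snap('wrist','w11.png');p,r,o=pose();print(psi(),p,o['opening'],o['contact_force'])
m,l,a,c=holes(d,[(325,240),(326,322)],.024); print(m,l,a,np.round(c,1),'in tool mm',(r.T@(m-p)*1000).round(2))
m=np.array([0.41945285,-0.38176672,.024]);print((r.T@(m-p)*1000).round(2))
E
```

```text
88.07138040916927 [ 0.4202258  -0.3826953   0.00326036] 0.0463104281281335 [-1.86797056  0.0218187   6.98722733]
[ 0.41995085 -0.38220919  0.024     ] 0.04035852745105378 88.02312921890532 [[325.2 238.8]
 [325.1 320.9]] in tool mm [  0.4   -0.23 -20.74]
[  0.83  -0.74 -20.74]
```

>>> play_rows --motion '[[[0.5, 0, 0, -4, 0, 0, 0], [0.5, 0, 0, -8, 0, 0, 0], [0.5, 0, 0, -13.5, 0, 0, 0], [0.5, 0, 0, -13.5, 0, 0, 0]]]'

```text
t: 17.6
tool_pos: [0.422, -0.3846, 0.1437]
tool_rot: [2.248, 2.174, -0.002]
contact_force: [0.8, 0.1, -3.9]
opening: 0.046
```

```bash
python3 - <<'E'
from h import *
p,r,o=pose();print(psi(),p,o['opening'],o['contact_force'],rel([.5286,.2054,.137],173.05))
E
```

```text
88.07476541782849 [ 0.42201997 -0.38464777  0.14365623] 0.04596724199365432 [ 0.82438628  0.09975097 -3.86659484] (array([59.33,  8.67,  0.1 ]), array([-1.000e-02,  9.300e-01, -8.497e+01]))
```

>>> play_rows --motion '[[[0.5, 59.3, 8.7, 0.1, 0, 0.9, -85], [0.5, 59.3, 8.7, 0.1, 0, 0.9, -85], [0.5, 59.3, 8.7, 0.1, 0, 0.9, -85], [0.5, 59.3, 8.7, 0.1, 0, 0.9, -85], [0.5, 59.3, 8.7, 0.1, 0, 0.9, -85], [0.5, 59.3, 8.7, 0.1, 0, 0.9, -85], [0.5, 59.3, 8.7, 0.1, 0, 0.9, -85], [0.5, 59.3, 8.7, 0.1, 0, 0.9, -85], [0.5, 59.3, 8.7, 0.1, 0, 0.9, -85], [0.5, 59.3, 8.7, 0.1, 0, 0.9, -85], [0.5, 59.3, 8.7, 0.1, 0, 0.9, -85], [0.5, 59.3, 8.7, 0.1, 0, 0.9, -85], [0.5, 59.3, 8.7, 0.1, 0, 0.9, -85], [0.5, 59.3, 8.7, 0.1, 0, 0.9, -85]]]'

```text
t: 19.35
tool_pos: [0.5288, 0.2041, 0.1367]
tool_rot: [-0.192, -3.136, 0.001]
contact_force: [0.2, -1.2, -4.6]
opening: 0.0461
```

```bash
python3 - <<'E'
from h import *
d=snap('wrist','w12.png')
p,r,o=pose();print(psi(),p,o['opening'],o['contact_force'],rel([.5286,.2054,.036],173.05))
m,l,a,c=holes(d,[(325,240),(326,322)],p[2]+.0207); print(m,l,a,np.round(c,1),'in tool mm',(r.T@(m-p)*1000).round(2))
E
```

```text
173.0016217194267 [0.52891654 0.20420824 0.13693631] 0.04605283594391538 [ 0.27352313  0.47263896 -4.36421268] (array([ 0.05,  0.12, 10.09]), array([-0.03,  0.01, -0.05]))
[0.52807535 0.20422802 0.15763631] 0.04010184423603499 172.89750016245 [[325.2 238.9]
 [325.1 320.8]] in tool mm [  0.83  -0.09 -20.7 ]
```

View pics/w12.png

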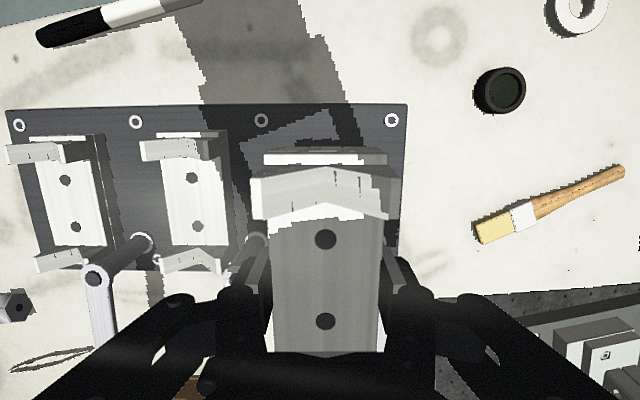

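>>> play_rows --motion '[[[0.5, 0.04, 0.12, 4, 0, 0, -0.05], [0.5, 0.04, 0.12, 8, 0, 0, -0.05], [0.5, 0.04, 0.12, 9.8, 0, 0, -0.05], [0.5, 0.04, 0.12, 9.9, 0, 0, -0.05], [0.5, 0.04, 0.12, 9.9, 0, 0, -0.05], [0.5, 0.04, 0.12, 9.9, 0, 0, -0.05], [0.5, 0.04, 0.12, 9.9, 0, 0, -0.05]]]'

```text
t: 20.27
tool_pos: [0.5296, 0.2056, 0.0393]
tool_rot: [0.19, 3.133, 0.0]
contact_force: [0.1, -1.0, -4.7]
opening: 0.0466
```

```bash
python3 - <<'E'
from h import *
p,r,o=pose();print(psi(),p,o['opening'],o['contact_force'],rel([.5288,.2054,.034],173.05))
E
```

```text
173.05553505456334 [0.52959352 0.20564145 0.03928459] 0.046576120092855826 [ 0.11746241 -0.98976788 -4.72524441] (array([ 0.08, -0.03,  0.53]), array([0.02, 0.13, 0.01]))
```

>>> play_rows --motion '[[[0.5, 0.08, -0.03, 0.5, 0, 0.13, 0], [0.5, 0.08, -0.03, 0.5, 0, 0.13, 0], [0.5, 0.08, -0.03, 0.5, 0, 0.13, 0], [0.5, 0.08, -0.03, 0.7, 0, 0.13, 0], [0.5, 0.08, -0.03, 0.9, 0, 0.13, 0], [0.5, 0.08, -0.03, 1.1, 0, 0.13, 0], [0.5, 0.08, -0.03, 1.3, 0, 0.13, 0], [0.5, 0.08, -0.03, 1.5, 0, 0.13, 0], [0.5, 0.08, -0.03, 1.6, 0, 0.13, 0], [0.5, 0.08, -0.03, 1.6, 0, 0.13, 0]]]'

```text
t: 21.52
tool_pos: [0.5287, 0.2055, 0.0232]
tool_rot: [-0.19, -3.136, -0.0]
contact_force: [0.8, 0.2, -4.8]
opening: 0.0462
```

Engaged with no contact force. Now I'll press it home.

>>> play_rows --motion '[[[0.5, 0, 0, 0.3, 0, 0, 0], [0.5, 0, 0, 0.6, 0, 0, 0], [0.5, 0, 0, 0.9, 0, 0, 0], [0.5, 0, 0, 1.1, 0, 0, 0], [0.5, 0, 0, 1.1, 0, 0, 0], [0.5, 0, 0, 1.1, 0, 0, 0]]]'

```text
t: 22.28
tool_pos: [0.5291, 0.2056, 0.0172]
tool_rot: [-0.189, -3.133, 0.001]
contact_force: [-17.8, -5.8, 27.8]
opening: 0.0462
```

>>> play_rows --motion '[[[0.5, 0, 0, -0.2, 0, 0, 0], [-0.4, 0, 0, -0.1, 0, 0, 0], [-0.4, 0, 0, -0.1, 0, 0, 0], [-0.4, 0, 0, -0.1, 0, 0, 0], [-0.4, 0, 0, -4, 0, 0, 0], [-0.4, 0, 0, -9, 0, 0, 0], [-0.4, 0, 0, -15, 0, 0, 0], [-0.4, 0, 0, -15, 0, 0, 0]]]'

```text
t: 23.28
tool_pos: [0.5334, 0.2067, 0.1743]
tool_rot: [0.189, 3.126, 0.005]
contact_force: [0.6, 0.4, -0.6]
opening: 0.0597
```

```bash
python3 - <<'E'
from h import *
d=snap('wrist','w13.png')
p,r,o=pose();print(psi(),p,o['opening'],o['contact_force'],rel([.509,-.25,.16],85))
s=snap('scene','s13.png'); crop(s,200,140,480,300,2.85,'s13a.png')
E
```

```text
173.09095775894772 [0.53141436 0.20619475 0.17059353] 0.05975442576835023 [-0.99893295  0.82559535 -0.21537844] (array([ -3.26, -45.56,   1.01]), array([ 0.23,  0.1 , 88.09]))
```

View pics/s13a.png

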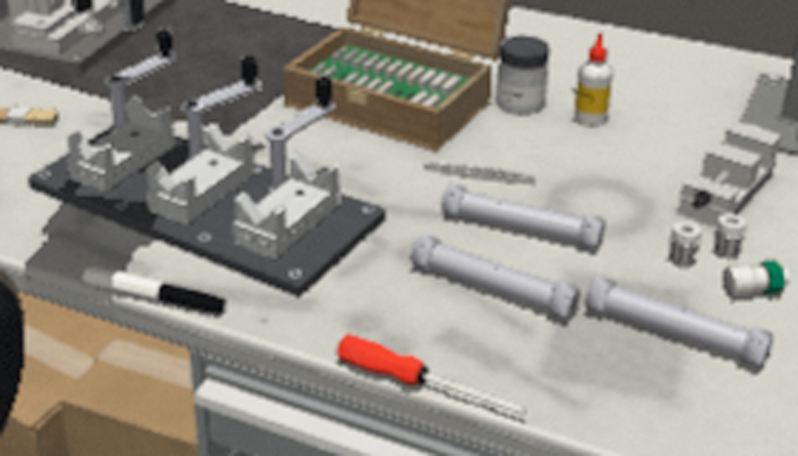

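View pics/w13.png

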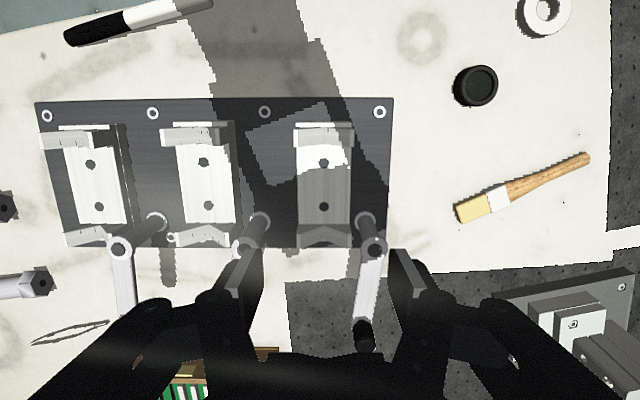

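Both blocks sit level with the middle one. Next I'll go to the rods.

>>> play_rows --motion '[[[-0.2, -3.3, -45.5, 0.5, 0, 0, 88], [-0.2, -3.3, -45.5, 0.5, 0, 0, 88], [-0.2, -3.3, -45.5, 0.5, 0, 0, 88], [-0.2, -3.3, -45.5, 0.5, 0, 0, 88], [-0.2, -3.3, -45.5, 0.5, 0, 0, 88], [-0.2, -3.3, -45.5, 0.5, 0, 0, 88], [-0.2, -3.3, -45.5, 0.5, 0, 0, 88], [-0.2, -3.3, -45.5, 2, 0, 0, 88], [-0.2, -3.3, -45.5, 2, 0, 0, 88], [-0.2, -3.3, -45.5, 2, 0, 0, 88], [-0.2, -3.3, -45.5, 2, 0, 0, 88]]]'

```text
t: 24.75
tool_pos: [0.5081, -0.2487, 0.148]
tool_rot: [-2.311, -2.127, 0.001]
contact_force: [-0.1, 0.1, -0.3]
opening: 0.0512
```

```bash
python3 - <<'E'
from h import *
d=snap('wrist','w14.png')
p,r,o=pose();print(psi(),p,o['opening'],o['contact_force'])
E
```

```text
85.2425247641815 [ 0.50821781 -0.24886151  0.14825801] 0.05154389633462403 [ 0.11642052 -0.04104367  0.45994912]
```

View pics/w14.png

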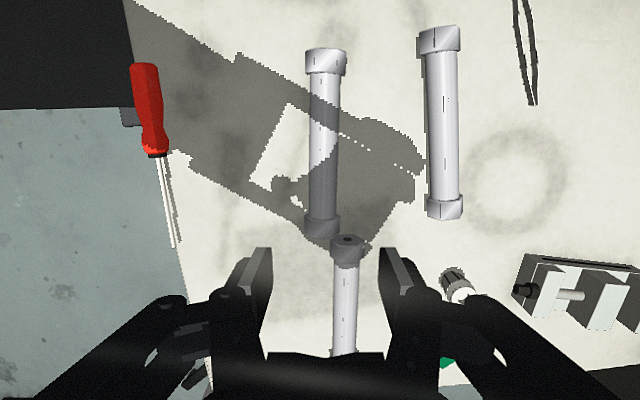

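```bash
cat >> h.py <<'E'
def rod(d,a,b,z=.018,dz=.0015):
    D=dict(d); D['T']=np.array(d['T']); D['T'][2,3]+=dz
    A,B=onz(D,a,z),onz(D,b,z); v=A-B; return (A+B)/2,np.linalg.norm(v),np.degrees(np.arctan2(v[1],v[0]))
E
python3 - <<'E'
from h import *
d=ctrl.get_image('wrist'); crop(d,290,30,360,250,3,'w14a.png')
m,l,a=rod(d,(325.5,74),(321,215)); print(m,l,a,rel([*m[:2],.06],a)); print(rod(d,(440.5,50),(444,200)))
E
```

```text
[ 0.50929351 -0.21017367  0.018     ] 0.11943483363355606 83.29495344476592 (array([ 3.88, -0.22,  8.84]), array([-0.01,  0.03,  1.93]))
(array([ 0.61100576, -0.20215197,  0.018     ]), np.float64(0.12489527438338044), np.float64(92.07651198747978))
```

View pics/w14a.png

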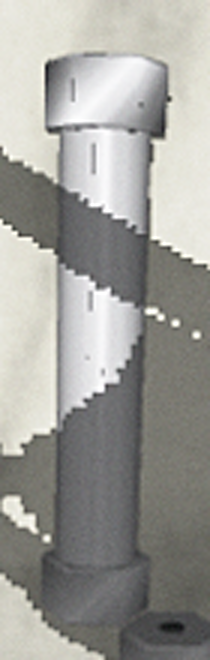

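>>> play_rows --motion '[[[-0.2, 3.9, -0.2, 5, 0, 0, 1], [-0.2, 3.9, -0.2, 10, 0, 0, 1], [-0.2, 3.9, -0.2, 13, 0, 0, 1], [-0.2, 3.9, -0.2, 14.4, 0, 0, 1], [-0.2, 3.9, -0.2, 14.6, 0, 0, 1], [-0.2, 3.9, -0.2, 14.6, 0, 0, 1], [0.9, 3.9, -0.2, 14.6, 0, 0, 1], [0.9, 3.9, -0.2, 14.6, 0, 0, 1], [0.9, 3.9, -0.2, 14.6, 0, 0, 1], [0.9, 3.9, -0.2, 14.6, 0, 0, 1], [0.9, 3.9, -0.2, 14.6, 0, 0, 1], [0.9, 3.9, -0.2, 14.6, 0, 0, 1]]]' --newtons 60

```text
t: 26.35
tool_pos: [0.5105, -0.2107, 0.004]
tool_rot: [2.329, 2.105, 0.0]
contact_force: [-0.5, 0.3, 7.1]
opening: 0.0231
```

```bash
python3 - <<'E'
from h import *
d=snap('wrist','w15.png')
p,r,o=pose();print(psi(),p,o['opening'],o['contact_force'])
E
```

```text
84.21367215980393 [ 0.51057396 -0.21075753  0.00408446] 0.0230373980029997 [-5.43389663e-01  6.95436042e-03  7.56860428e+00]
```

View pics/w15.png

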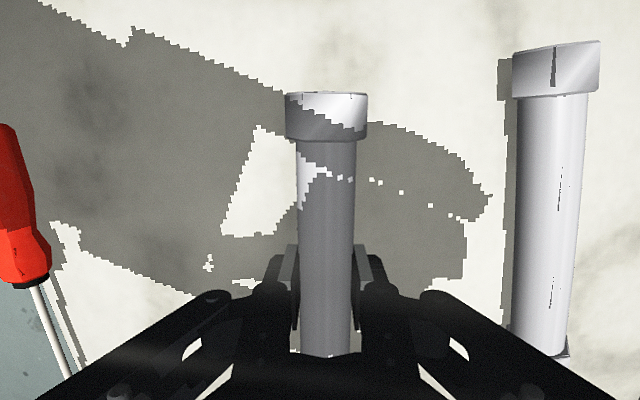

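```bash
python3 - <<'E'
from h import *
d=ctrl.get_image('wrist');p,r,o=pose();d['T']=np.array(d['T']);
for dz in (0,.003):
    D=dict(d);D['T']=d['T'].copy();D['T'][2,3]+=dz
    print((r.T@(onz(D,(327,141),.0275)-p)*1000).round(1))
print(rel([*p[:2],.16],psi()))
E
```

```text
[ 60.9   0.4 -23.6]
[ 60.6   0.5 -23.6]
(array([ -0.02,   0.03, -15.6 ]), array([0.11, 0.09, 0.  ]))
```

>>> play_rows --motion '[[[0.9, 0, 0, -4, 0, 0, 0], [0.9, 0, 0, -9, 0, 0, 0], [0.9, 0, 0, -15.6, 0, 0, 0], [0.9, 0, 0, -15.6, 0, 0, 0]]]'

```text
t: 26.95
tool_pos: [0.5134, -0.2123, 0.1665]
tool_rot: [2.321, 2.097, 0.006]
contact_force: [-0.3, 0.5, -3.0]
opening: 0.0232
```

```bash
python3 - <<'E'
from h import *
p,r,o=pose();print(psi(),p,o['opening'],o['contact_force'],rel([.5277,.2055,.15],173.05))
E
```

```text
84.21512923396375 [ 0.51336834 -0.21225081  0.16653833] 0.02317337857199926 [-0.32589543  0.46855752 -2.98087957] (array([41.72, -2.8 ,  1.35]), array([  0.28,   0.84, -88.83]))
```

Rod centred to under 1 mm in the grip. Carrying it to the left station.

>>> play_rows --motion '[[[0.9, 41.7, -2.8, 0.5, 0.3, 0.8, -88.8], [0.9, 41.7, -2.8, 0.5, 0.3, 0.8, -88.8], [0.9, 41.7, -2.8, 0.5, 0.3, 0.8, -88.8], [0.9, 41.7, -2.8, 0.5, 0.3, 0.8, -88.8], [0.9, 41.7, -2.8, 0.5, 0.3, 0.8, -88.8], [0.9, 41.7, -2.8, 0.5, 0.3, 0.8, -88.8], [0.9, 41.7, -2.8, 0.5, 0.3, 0.8, -88.8], [0.9, 41.7, -2.8, 0.5, 0.3, 0.8, -88.8], [0.9, 41.7, -2.8, 1, 0.3, 0.8, -88.8], [0.9, 41.7, -2.8, 1, 0.3, 0.8, -88.8], [0.9, 41.7, -2.8, 1, 0.3, 0.8, -88.8]]]'

```text
t: 28.32
tool_pos: [0.5271, 0.2051, 0.1525]
tool_rot: [-0.193, -3.134, 0.002]
contact_force: [-0.5, 1.3, -2.5]
opening: 0.0228
```

```bash
python3 - <<'E'
from h import *
d=snap('wrist','w16.png')
p,r,o=pose();print(psi(),p,o['opening'],o['contact_force'],rel([.5277,.2055,.06],173.05))
E
```

```text
172.96743014261048 [0.52734672 0.2050894  0.1529337 ] 0.023152657295417062 [ 0.26580698 -0.30027892 -1.90399491] (array([-0.04,  0.05,  9.29]), array([-0.06, -0.03, -0.08]))
```

View pics/w16.png

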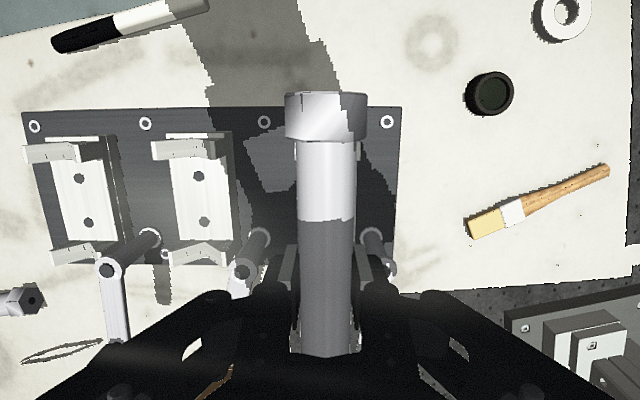

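>>> play_rows --motion '[[[0.9, -0.04, 0.05, 4, 0, 0, -0.08], [0.9, -0.04, 0.05, 8, 0, 0, -0.08], [0.9, -0.04, 0.05, 9.4, 0, 0, -0.08], [0.9, -0.04, 0.05, 9.6, 0, 0, -0.08], [0.9, -0.04, 0.05, 9.8, 0, 0, -0.08], [0.9, -0.04, 0.05, 10, 0, 0, -0.08], [0.9, -0.04, 0.05, 10.2, 0, 0, -0.08], [0.9, -0.04, 0.05, 10.4, 0, 0, -0.08], [0.9, -0.04, 0.05, 10.6, 0, 0, -0.08], [0.9, -0.04, 0.05, 10.6, 0, 0, -0.08]]]'

```text
t: 29.62
tool_pos: [0.5287, 0.2063, 0.0493]
tool_rot: [0.19, 3.135, 0.001]
contact_force: [-3.5, 1.7, 8.8]
opening: 0.0227
```

```bash
python3 - <<'E'
from h import *
p,r,o=pose();print(psi(),p,o['opening'],o['contact_force'],o['wrist_torque'])
E
```

```text
173.07481149413374 [0.52867704 0.206318   0.04930806] 0.022700436192700162 [-3.49257597  1.6779519   8.82524627] [0.18957597 0.67928038 0.13409377]
```

>>> play_rows --motion '[[[-0.2, 0, 0, -0.1, 0, 0, 0], [-0.2, 0, 0, -0.1, 0, 0, 0], [-0.2, 0, 0, -0.1, 0, 0, 0], [-0.2, 0, 0, -4, 0, 0, 0], [-0.2, 0, 0, -8, 0, 0, 0], [-0.2, 0, 0, -11, 0, 0, 0], [-0.2, 0, 0, -11, 0, 0, 0]]]'

```text
t: 30.5
tool_pos: [0.5305, 0.2067, 0.1624]
tool_rot: [0.189, 3.129, 0.003]
contact_force: [-0.2, 0.3, 0.2]
opening: 0.0513
```

```bash
python3 - <<'E'
from h import *
d=snap('wrist','w17.png')
p,r,o=pose();print(psi(),p,o['opening'],o['contact_force'],rel([.612,-.24,.16],92))
s=snap('scene','s17.png'); crop(s,200,140,480,300,2.85,'s17a.png')
E
```

```text
173.0729747954571 [0.52914205 0.2063366  0.16001545] 0.05137541516980592 [-0.24608805  0.099045   -0.13983177] (array([-1.361e+01, -4.331e+01, -1.000e-02]), array([1.600e-01, 8.000e-02, 8.107e+01]))
```

View pics/s17a.png

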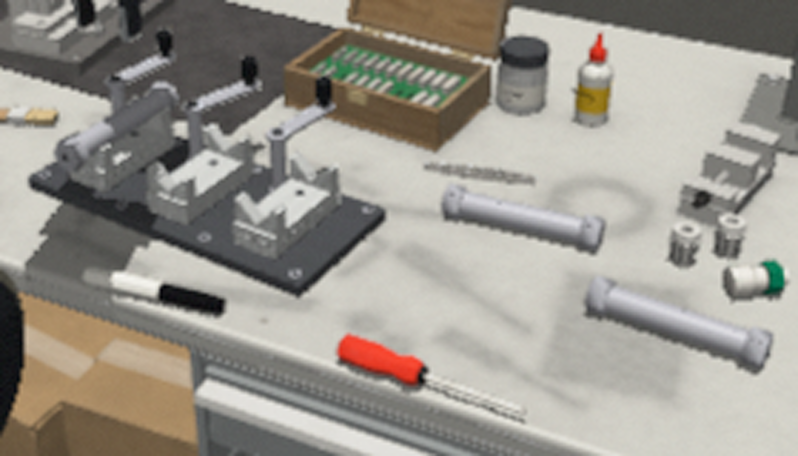

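View pics/w17.png

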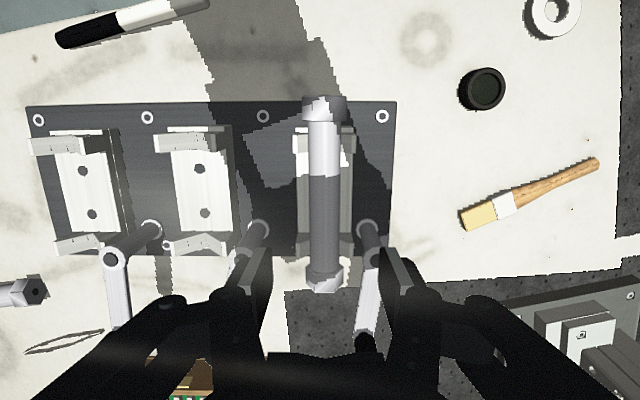

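>>> play_rows --motion '[[[-0.2, -13.6, -43.3, 0, 0, 0, 81], [-0.2, -13.6, -43.3, 0, 0, 0, 81], [-0.2, -13.6, -43.3, 0, 0, 0, 81], [-0.2, -13.6, -43.3, 0, 0, 0, 81], [-0.2, -13.6, -43.3, 0, 0, 0, 81], [-0.2, -13.6, -43.3, 0, 0, 0, 81], [-0.2, -13.6, -43.3, 0, 0, 0, 81], [-0.2, -13.6, -43.3, 0, 0, 0, 81], [-0.2, -13.6, -43.3, 0, 0, 0, 81], [-0.2, -13.6, -43.3, 0, 0, 0, 81], [-0.2, -13.6, -43.3, 0, 0, 0, 81]]]'

```text
t: 31.98
tool_pos: [0.6107, -0.2387, 0.1577]
tool_rot: [-2.177, -2.263, 0.0]
contact_force: [0.1, -0.1, -0.2]
opening: 0.0508
```

```bash
python3 - <<'E'
from h import *
d=snap('wrist','w18.png')
p,r,o=pose();print(psi(),p,o['opening'],o['contact_force'])
E
```

```text
92.19467605065458 [ 0.61084573 -0.23879251  0.15799413] 0.05123313131576176 [0.07513658 0.10259421 0.21194586]
```

View pics/w18.png

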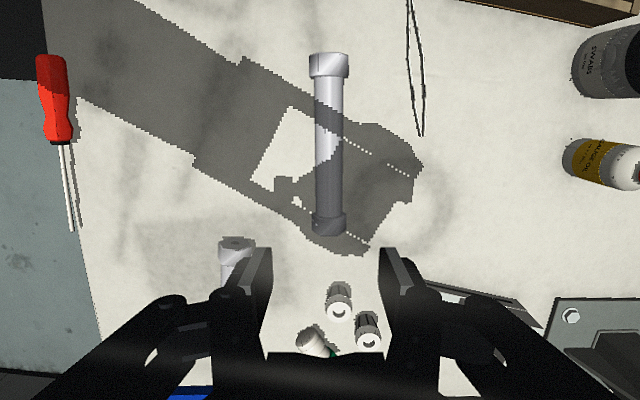

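```bash
python3 - <<'E'
from h import *
d=ctrl.get_image('wrist')
g=cv2.cvtColor(d['color'],cv2.COLOR_RGB2GRAY)
crop(d,295,40,365,250,3.5,'w18a.png')
m,l,a=rod(d,(328.5,77),(329.5,213)); print(m,l,a,rel([*m[:2],.003],a))
E
```

```text
[ 0.61241309 -0.20132443  0.018     ] 0.1192899276768551 92.78715034441326 (array([ 3.75,  0.3 , 15.53]), array([-0.02, -0.02, -0.61]))
```

View pics/w18a.png

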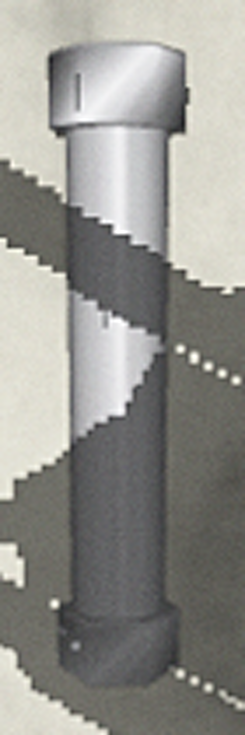

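>>> play_rows --motion '[[[-0.2, 3.75, 0.25, 5, 0, 0, -0.4], [-0.2, 3.75, 0.25, 10, 0, 0, -0.4], [-0.2, 3.75, 0.25, 14, 0, 0, -0.4], [-0.2, 3.75, 0.25, 15.4, 0, 0, -0.4], [-0.2, 3.75, 0.25, 15.5, 0, 0, -0.4], [-0.2, 3.75, 0.25, 15.5, 0, 0, -0.4], [0.9, 3.75, 0.25, 15.5, 0, 0, -0.4], [0.9, 3.75, 0.25, 15.5, 0, 0, -0.4], [0.9, 3.75, 0.25, 15.5, 0, 0, -0.4], [0.9, 3.75, 0.25, 15.5, 0, 0, -0.4], [0.9, 3.75, 0.25, 15.5, 0, 0, -0.4], [0.9, 3.75, 0.25, 15.5, 0, 0, -0.4]]]' --newtons 60

```text
t: 33.58
tool_pos: [0.6132, -0.2021, 0.0054]
tool_rot: [2.169, 2.269, 0.001]
contact_force: [-1.3, 0.2, 6.3]
opening: 0.0227
```

```bash
python3 - <<'E'
from h import *
d=snap('wrist','w19.png')
p,r,o=pose();print(psi(),p,o['opening'],o['contact_force'])
E
```

```text
92.57628380666793 [ 0.61324287 -0.20209592  0.00544259] 0.022682131801390053 [-1.65657692  0.93022041  6.21691765]
```

View pics/w19.png

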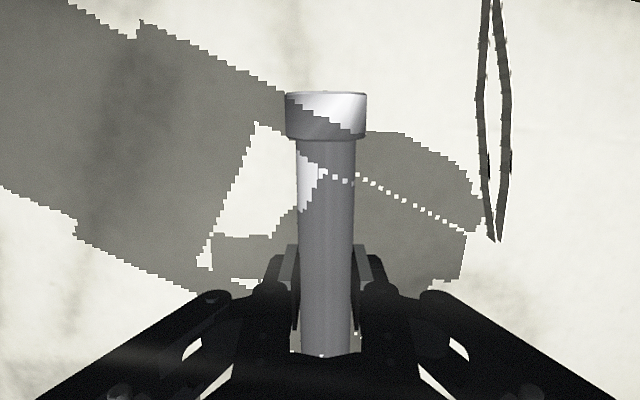

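>>> play_rows --motion '[[[0.9, 0, 0, -4, 0, 0, 0], [0.9, 0, 0, -9, 0, 0, 0], [0.9, 0, 0, -15, 0, 0, 0], [0.9, 0, 0, -15, 0, 0, 0]]]'

```text
t: 34.12
tool_pos: [0.6164, -0.2035, 0.1628]
tool_rot: [2.161, 2.26, 0.008]
contact_force: [-0.0, -0.1, -1.8]
opening: 0.0228
```

```bash
python3 - <<'E'
from h import *
p,r,o=pose();print(psi(),p,o['opening'],o['contact_force'],rel([.515,.1013,.16],173.05))
E
```

```text
92.57318102397856 [ 0.61642942 -0.20352412  0.16282354] 0.022842174261593157 [-0.00312128 -0.10817131 -1.84296518] (array([30.91, -8.76, -0.05]), array([  0.36,   0.87, -80.47]))
```

>>> play_rows --motion '[[[0.9, 30.9, -8.8, 0, 0.4, 0.9, -80.5], [0.9, 30.9, -8.8, 0, 0.4, 0.9, -80.5], [0.9, 30.9, -8.8, 0, 0.4, 0.9, -80.5], [0.9, 30.9, -8.8, 0, 0.4, 0.9, -80.5], [0.9, 30.9, -8.8, 0, 0.4, 0.9, -80.5], [0.9, 30.9, -8.8, 0, 0.4, 0.9, -80.5], [0.9, 30.9, -8.8, 0, 0.4, 0.9, -80.5], [0.9, 30.9, -8.8, 0, 0.4, 0.9, -80.5], [0.9, 30.9, -8.8, 0, 0.4, 0.9, -80.5], [0.9, 30.9, -8.8, 0, 0.4, 0.9, -80.5], [0.9, 30.9, -8.8, 0, 0.4, 0.9, -80.5]]]'

```text
t: 35.5
tool_pos: [0.5144, 0.1011, 0.159]
tool_rot: [-0.191, -3.134, 0.0]
contact_force: [0.5, -0.6, -3.0]
opening: 0.0229
```

```bash
python3 - <<'E'
from h import *
d=snap('wrist','w20.png')
p,r,o=pose();print(psi(),p,o['opening'],o['contact_force'],rel([.515,.1013,.0505],173.05))
E
```

```text
173.03720256599738 [0.51451934 0.10109533 0.15924278] 0.022520094234394678 [ 0.2154327   0.11334271 -2.74198419] (array([-0.06,  0.03, 10.87]), array([-0.02, -0.06, -0.01]))
```

View pics/w20.png

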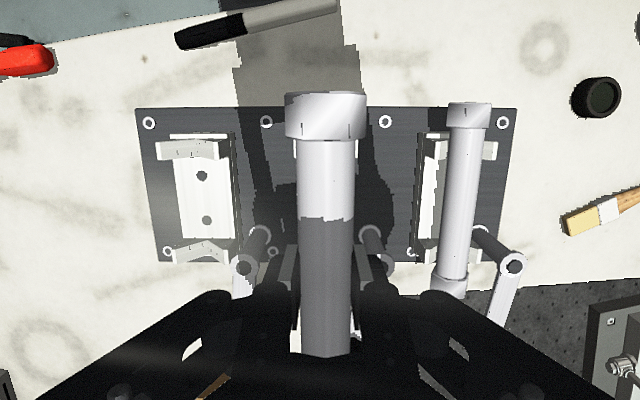

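>>> play_rows --motion '[[[0.9, -0.06, 0.03, 4, 0, 0, 0], [0.9, -0.06, 0.03, 8, 0, 0, 0], [0.9, -0.06, 0.03, 9.8, 0, 0, 0], [0.9, -0.06, 0.03, 10, 0, 0, 0], [0.9, -0.06, 0.03, 10.3, 0, 0, 0], [0.9, -0.06, 0.03, 10.5, 0, 0, 0], [0.9, -0.06, 0.03, 10.7, 0, 0, 0], [0.9, -0.06, 0.03, 10.9, 0, 0, 0], [0.9, -0.06, 0.03, 11.1, 0, 0, 0], [0.9, -0.06, 0.03, 11.1, 0, 0, 0]]]'

```text
t: 36.8
tool_pos: [0.5154, 0.1012, 0.0506]
tool_rot: [-0.19, -3.134, 0.001]
contact_force: [-7.5, -1.3, 11.8]
opening: 0.0227
```

```bash
python3 - <<'E'
from h import *
p,r,o=pose();print(psi(),p,o['opening'],o['contact_force'],o['wrist_torque'])
E
```

```text
173.05977184937072 [0.51544884 0.10122318 0.05060482] 0.022692729288722287 [-7.50673498 -1.30912518 11.78462361] [-0.21640942  1.19024051  0.05554204]
```

Seated at z = 0.0506 against an expected 0.0508. Releasing.

>>> play_rows --motion '[[[-0.2, 0, 0, -0.1, 0, 0, 0], [-0.2, 0, 0, -0.1, 0, 0, 0], [-0.2, 0, 0, -0.1, 0, 0, 0], [-0.2, 0, 0, -4, 0, 0, 0], [-0.2, 0, 0, -8, 0, 0, 0], [-0.2, 0, 0, -11, 0, 0, 0], [-0.2, 0, 0, -11, 0, 0, 0]]]'

```text
t: 37.67
tool_pos: [0.5176, 0.1014, 0.1637]
tool_rot: [0.19, 3.131, -0.0]
contact_force: [0.1, -0.8, 0.2]
opening: 0.0512
```

```bash
python3 - <<'E'
from h import *
d=snap('wrist','w21.png')
p,r,o=pose();print(psi(),p,o['opening'],o['contact_force'],rel([.517,-.42,.16],86))
s=snap('scene','s21.png'); crop(s,200,140,480,300,2.85,'s21a.png')
E
```

```text
173.06043508904762 [0.51623434 0.10133455 0.16131459] 0.05153972851503911 [ 0.58010583 -0.17014284 -1.19747282] (array([ -6.37, -51.74,   0.16]), array([-0.000e+00,  4.000e-02,  8.706e+01]))
```

View pics/s21a.png

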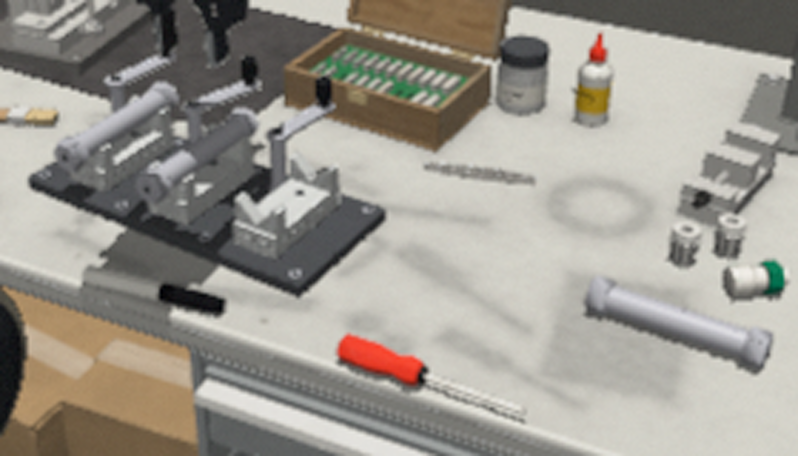

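Two rods are bedded. Next is the third, r3.

>>> play_rows --motion '[[[-0.2, -6.4, -51.7, 0, 0, 0, 87], [-0.2, -6.4, -51.7, 0, 0, 0, 87], [-0.2, -6.4, -51.7, 0, 0, 0, 87], [-0.2, -6.4, -51.7, 0, 0, 0, 87], [-0.2, -6.4, -51.7, 0, 0, 0, 87], [-0.2, -6.4, -51.7, 0, 0, 0, 87], [-0.2, -6.4, -51.7, 0, 0, 0, 87], [-0.2, -6.4, -51.7, 0, 0, 0, 87], [-0.2, -6.4, -51.7, 0, 0, 0, 87], [-0.2, -6.4, -51.7, 0, 0, 0, 87], [-0.2, -6.4, -51.7, 0, 0, 0, 87], [-0.2, -6.4, -51.7, 0, 0, 0, 87]]]'

```text
t: 39.28
tool_pos: [0.5166, -0.4179, 0.1598]
tool_rot: [-2.293, -2.145, 0.003]
contact_force: [0.4, -0.8, -0.6]
opening: 0.0512
```

```bash
python3 - <<'E'
from h import *
d=snap('wrist','w22.png')
p,r,o=pose();print(psi(),p,o['opening'],o['contact_force'])
E
```

```text
86.17657454104186 [ 0.51665431 -0.4181378   0.16008949] 0.051676844425139444 [-0.17548544 -0.74403834  0.03211515]
```

View pics/w22.png

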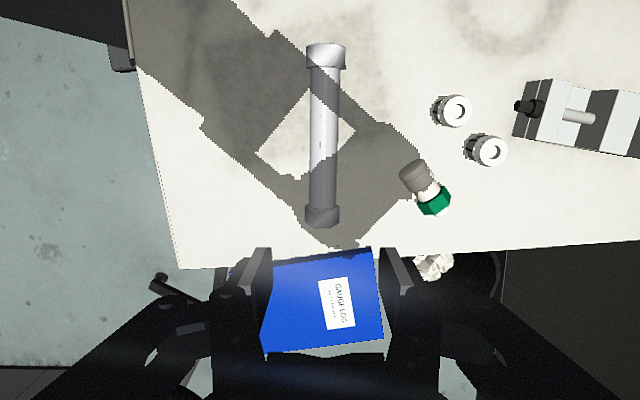

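```bash
python3 - <<'E'
from h import *
d=ctrl.get_image('wrist')
crop(d,285,30,365,240,3.5,'w22a.png')
m,l,a=rod(d,(325.5,69),(322.5,206)); print(m,l,a,rel([*m[:2],.003],a))
E
```

```text
[ 0.51777251 -0.37456028  0.018     ] 0.11963934271684105 84.83781284274151 (array([ 4.4 , -0.14, 15.72]), array([-0.14,  0.05,  1.32]))
```

View pics/w22a.png

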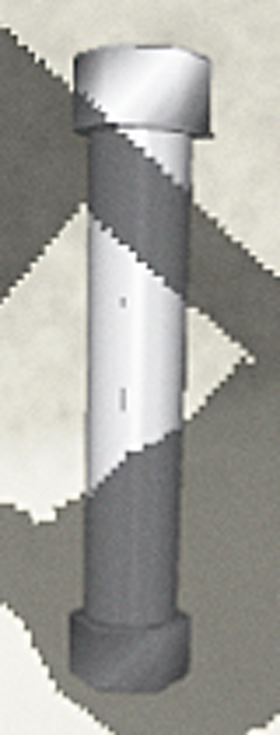

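>>> play_rows --motion '[[[-0.2, 4.4, -0.18, 5, 0, 0, 1.1], [-0.2, 4.4, -0.18, 10, 0, 0, 1.1], [-0.2, 4.4, -0.18, 14, 0, 0, 1.1], [-0.2, 4.4, -0.18, 15.5, 0, 0, 1.1], [-0.2, 4.4, -0.18, 15.7, 0, 0, 1.1], [-0.2, 4.4, -0.18, 15.7, 0, 0, 1.1], [0.9, 4.4, -0.18, 15.7, 0, 0, 1.1], [0.9, 4.4, -0.18, 15.7, 0, 0, 1.1], [0.9, 4.4, -0.18, 15.7, 0, 0, 1.1], [0.9, 4.4, -0.18, 15.7, 0, 0, 1.1], [0.9, 4.4, -0.18, 15.7, 0, 0, 1.1], [0.9, 4.4, -0.18, 15.7, 0, 0, 1.1]]]' --newtons 60

```text
t: 40.88
tool_pos: [0.5185, -0.3756, 0.0054]
tool_rot: [2.314, 2.122, -0.003]
contact_force: [-1.2, 1.2, 5.6]
opening: 0.0228
```

```bash
python3 - <<'E'
from h import *
d=snap('wrist','w23.png')
p,r,o=pose();print(psi(),p,o['opening'],o['contact_force'])
E
```

```text
85.05807150900841 [ 0.51852664 -0.37557982  0.00540505] 0.022666185364190804 [-0.76628305 -0.37892149  6.95378864]
```

View pics/w23.png

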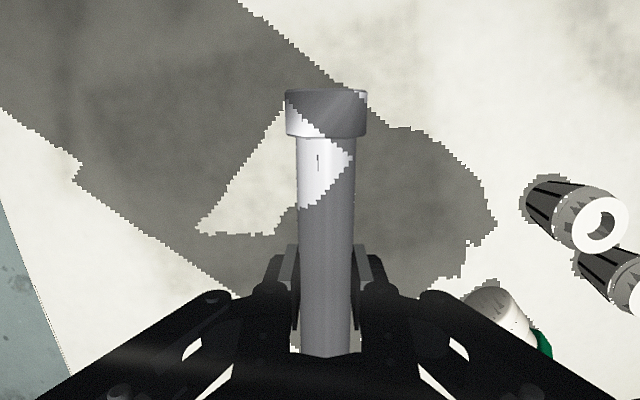

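>>> play_rows --motion '[[[0.9, 0, 0, -4, 0, 0, 0], [0.9, 0, 0, -9, 0, 0, 0], [0.9, 0, 0, -15, 0, 0, 0], [0.9, 0, 0, -15, 0, 0, 0]]]'

```text
t: 41.42
tool_pos: [0.5215, -0.3778, 0.1628]
tool_rot: [2.304, 2.114, -0.001]
contact_force: [1.3, -0.3, -2.0]
opening: 0.0229
```

```bash
python3 - <<'E'
from h import *
p,r,o=pose();print(psi(),p,o['opening'],o['contact_force'],rel([.5035,-.003,.16],173.05))
E
```

```text
85.05661497709494 [ 0.52146994 -0.37775949  0.16282354] 0.02291070870331301 [ 1.33268109 -0.32416595 -1.97664546] (array([37.18, -5.02, -0.16]), array([ -0.  ,   0.93, -87.99]))
```

>>> play_rows --motion '[[[0.9, 37.2, -5, -0.1, 0, 0.9, -88], [0.9, 37.2, -5, -0.1, 0, 0.9, -88], [0.9, 37.2, -5, -0.1, 0, 0.9, -88], [0.9, 37.2, -5, -0.1, 0, 0.9, -88], [0.9, 37.2, -5, -0.1, 0, 0.9, -88], [0.9, 37.2, -5, -0.1, 0, 0.9, -88], [0.9, 37.2, -5, -0.1, 0, 0.9, -88], [0.9, 37.2, -5, -0.1, 0, 0.9, -88], [0.9, 37.2, -5, -0.1, 0, 0.9, -88], [0.9, 37.2, -5, -0.1, 0, 0.9, -88], [0.9, 37.2, -5, -0.1, 0, 0.9, -88]]]'

```text
t: 42.8
tool_pos: [0.5035, -0.0031, 0.159]
tool_rot: [-0.193, -3.135, 0.0]
contact_force: [0.8, 0.2, -1.4]
opening: 0.0225
```

```bash
python3 - <<'E'
from h import *
d=snap('wrist','w24.png')
p,r,o=pose();print(psi(),p,o['opening'],o['contact_force'],rel([.5035,-.003,.0505],173.05))
E
```

```text
172.96387729463214 [ 0.5036026  -0.00308958  0.15915276] 0.023212890116353812 [ 0.01200475 -0.67793092 -1.25165835] (array([1.000e-02, 1.000e-02, 1.087e+01]), array([-0.01, -0.01, -0.09]))
```

View pics/w24.png

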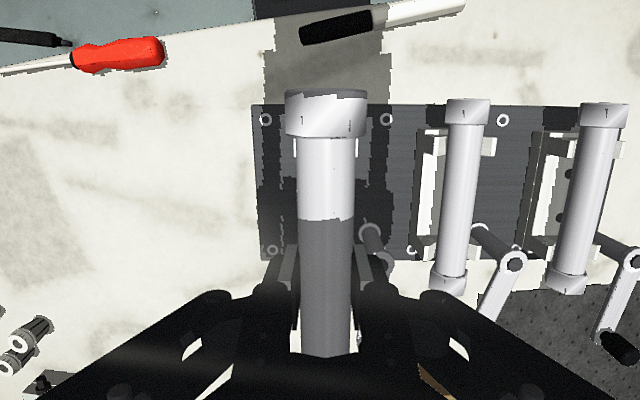

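>>> play_rows --motion '[[[0.9, 0, 0.01, 4, 0, 0, 0], [0.9, 0, 0.01, 8, 0, 0, 0], [0.9, 0, 0.01, 9.8, 0, 0, 0], [0.9, 0, 0.01, 10, 0, 0, 0], [0.9, 0, 0.01, 10.3, 0, 0, 0], [0.9, 0, 0.01, 10.5, 0, 0, 0], [0.9, 0, 0.01, 10.7, 0, 0, 0], [0.9, 0, 0.01, 10.9, 0, 0, 0], [0.9, 0, 0.01, 11.1, 0, 0, 0], [0.9, 0, 0.01, 11.1, 0, 0, 0]]]'

```text
t: 44.1
tool_pos: [0.5041, -0.0029, 0.0506]
tool_rot: [-0.192, -3.135, 0.0]
contact_force: [-6.7, 2.3, 12.4]
opening: 0.0226
```

```bash
python3 - <<'E'
from h import *
p,r,o=pose();print(psi(),p,o['opening'],o['contact_force'],o['wrist_torque'])
E
```

```text
172.9961027857465 [ 0.50410184 -0.00294004  0.0505663 ] 0.022560529174789387 [-6.71738569  2.32896285 12.42176584] [0.204385   1.13382131 0.13020019]
```

>>> play_rows --motion '[[[-0.2, 0, 0, -0.1, 0, 0, 0], [-0.2, 0, 0, -0.1, 0, 0, 0], [-0.2, 0, 0, -0.1, 0, 0, 0], [-0.2, 0, 0, -4, 0, 0, 0], [-0.2, 0, 0, -8, 0, 0, 0], [-0.2, 0, 0, -11, 0, 0, 0], [-0.2, 0, 0, -11, 0, 0, 0]]]'

```text
t: 44.98
tool_pos: [0.5061, -0.0032, 0.1635]
tool_rot: [0.192, 3.13, -0.001]
contact_force: [0.5, 0.5, -0.1]
opening: 0.0512
```

```bash
python3 - <<'E'
from h import *
d=snap('wrist','w25.png')
p,r,o=pose();print(psi(),p,o['opening'],o['contact_force'])
s=snap('scene','s25.png'); crop(s,200,140,360,260,5,'s25a.png')
c,sn=np.cos(np.radians(-6.95)),np.sin(np.radians(-6.95))
for n,S in dict(L=(.5277,.2055),M=(.51495,.1013),R=(.5022,-.0029)).items():
    k=np.array(S)+[c*.116-sn*.042,sn*.116+c*.042]; print(n,k.round(4),proj(d,[*k,.111]).round(1),proj(s,[*k,.099]).round(1),rel([*k,.125],173.05))
E
```

```text
172.9936739114161 [ 0.5047209  -0.00300971  0.16118096] 0.05139405416904649 [-0.10093384  0.02224894 -0.15723926]
L [0.6479 0.2332] [637.7 352.7] [255.4 153. ] (array([-11.44,  25.19,   3.44]), array([-0.01, -0.09, -0.06]))
M [0.6352 0.129 ] [515.1 359.1] [282.2 161.2] (array([-11.45,  14.69,   3.44]), array([-0.01, -0.09, -0.06]))
R [0.6224 0.0248] [380.4 362.2] [311.2 170.1] (array([-11.45,   4.19,   3.44]), array([-0.01, -0.09, -0.06]))
```

View pics/w25.png

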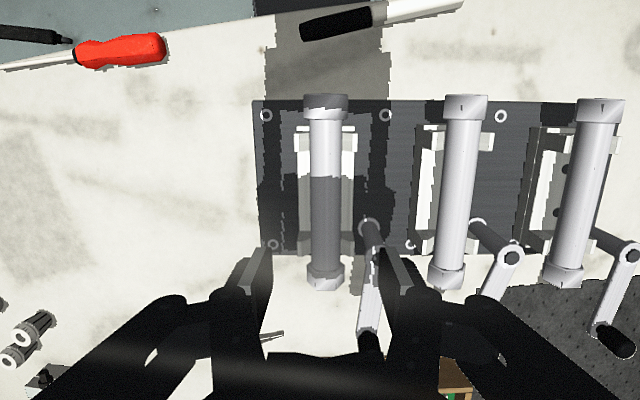

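View pics/s25a.png

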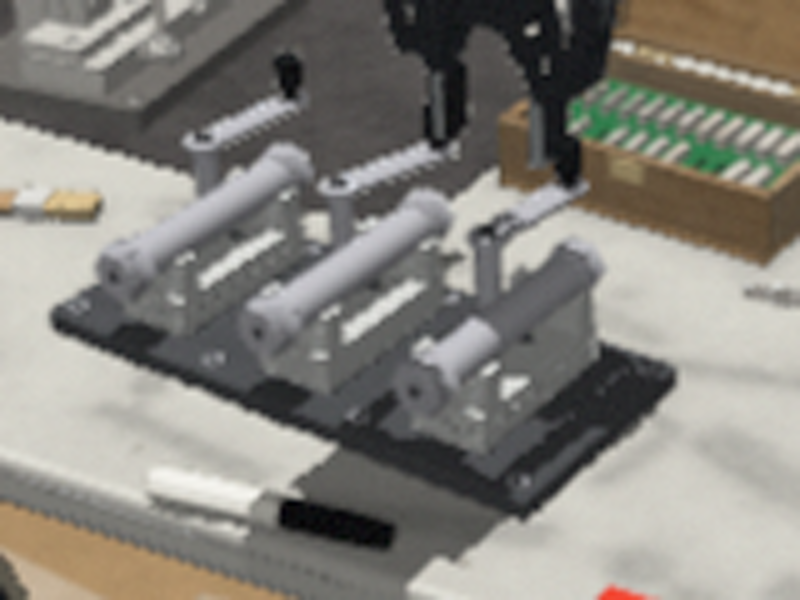

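```bash
python3 - <<'E'
from h import *
im=cv2.imread('pics/w1.png')[120:235,235:485]; cv2.imwrite('pics/w1k.png',cv2.resize(im,None,fx=3.2,fy=3.2,interpolation=cv2.INTER_CUBIC))
E
```

```text
(no output)
```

View pics/w1k.png

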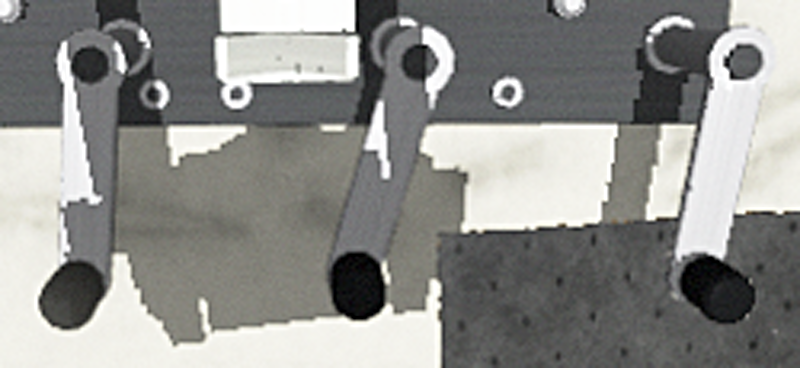

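```bash
python3 - <<'E'
from h import *
d=ctrl.get_image('wrist'); p,r,o=pose()
A=np.eye(4);A[:3,:3]=r;A[:3,3]=p
B=np.eye(4);B[:3,:3]=R.from_rotvec([-0.201,-3.135,.001]).as_matrix();B[:3,3]=[.59994,.09136,.26997]
d=dict(d);d['T']=B@np.linalg.inv(A)@np.array(d['T']);print(d['T'][:3,3]);d['T'][2,3]+=.0015
c,sn=np.cos(np.radians(-6.95)),np.sin(np.radians(-6.95));Q=np.array([[c,-sn],[sn,c]])
for n,S,px,pp in [('L',(.5277,.2055),(727,297),(742,60)),('M',(.51495,.1013),(358,290),(420,62)),('R',(.5022,-.0029),(70,298),(90,63))]:
    P=np.array(S)+Q@[.044,.042]; k=onz(d,pc(*px,235,120,3.2),.111)[:2]; pm=onz(d,pc(*pp,235,120,3.2),.082)[:2]
    v=Q.T@(k-P); th=np.degrees(np.arctan2(-v[1],v[0])); t=np.radians(th); kk=P+Q@(np.array([np.cos(t),-np.sin(t)])*.072)
    print(n,'P',P.round(4),'meas P',pm.round(4),'knob',k.round(4),'r',np.linalg.norm(v).round(4),'theta',th.round(1),'model knob',kk.round(4))
E
```

```text
[0.52771994 0.10078212 0.41239725]
L P [0.5765 0.2419] meas P [0.5771 0.2415] knob [0.6464 0.2241] r 0.0721 theta 7.3 model knob [0.6462 0.2241]
M P [0.5637 0.1377] meas P [0.5651 0.1379] knob [0.6291 0.109 ] r 0.0714 theta 16.7 model knob [0.6297 0.1088]
R P [0.551  0.0335] meas P [0.5518 0.033 ] knob [0.6203 0.0195] r 0.0707 theta 4.4 model knob [0.6215 0.0193]
```

```bash
cat >> h.py <<'E'
def arc(th0,th1,n):
    """rows (cm, deg) in the tool frame with tool x = -radial at th0 (deg)"""
    for t in np.linspace(th0,th1,n+1)[1:]:
        a=np.radians(t-th0); print(round(7.2*(1-np.cos(a)),2),round(-7.2*np.sin(a),2),round(t-th0,1))
E
python3 - <<'E'
from h import *
print(pose()[0],psi(),rel([.6215,.0193,.089],168.65)); 
print('R');arc(4.4,96,10)
E
```

```text
[ 0.50319421 -0.00278821  0.15875593] 172.99324635150413 (array([-11.5 ,   3.64,   6.94]), array([-0.02, -0.19,  4.34]))
R
0.09 -1.15 9.2
0.36 -2.26 18.3
0.81 -3.32 27.5
1.42 -4.3 36.6
2.18 -5.16 45.8
3.07 -5.9 55.0
4.06 -6.48 64.1
5.13 -6.9 73.3
6.25 -7.14 82.4
7.4 -7.2 91.6
```

>>> play_rows --motion '[[[-0.05, -11.5, 3.64, 0, 0, 0, 4.3], [-0.05, -11.5, 3.64, 0, 0, 0, 4.3], [-0.05, -11.5, 3.64, 2, 0, 0, 4.3], [-0.05, -11.5, 3.64, 2, 0, 0, 4.3], [-0.05, -11.5, 3.64, 2, 0, 0, 4.3]]]'

```text
t: 45.75
tool_pos: [0.6202, 0.0192, 0.1374]
tool_rot: [-0.309, -3.121, 0.0]
contact_force: [0.1, 0.4, -0.1]
opening: 0.0449
```

```bash
python3 - <<'E'
from h import *
d=snap('wrist','w26.png');s=snap('scene','s26.png');crop(s,260,130,340,190,9,'s26a.png')
p,r,o=pose();print(psi(),p,o['opening'],o['contact_force'],rel([.6215,.0193,.089],168.65))
E
```

```text
168.67420069632828 [0.62117727 0.01914247 0.13905291] 0.044860615923130294 [0.53201041 0.15198719 0.43241305] (array([-0.04,  0.02,  5.01]), array([-0.02, -0.14,  0.02]))
```

View pics/w26.png

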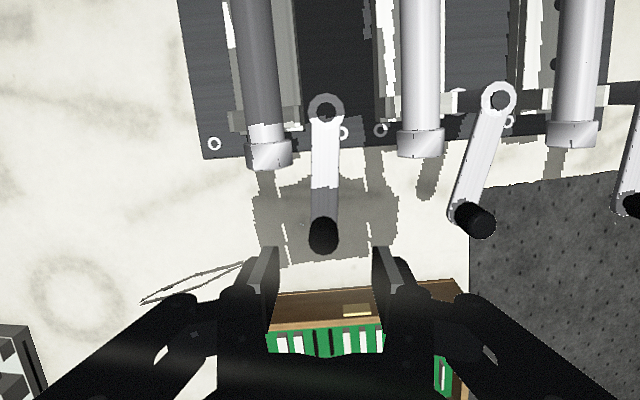

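View pics/s26a.png

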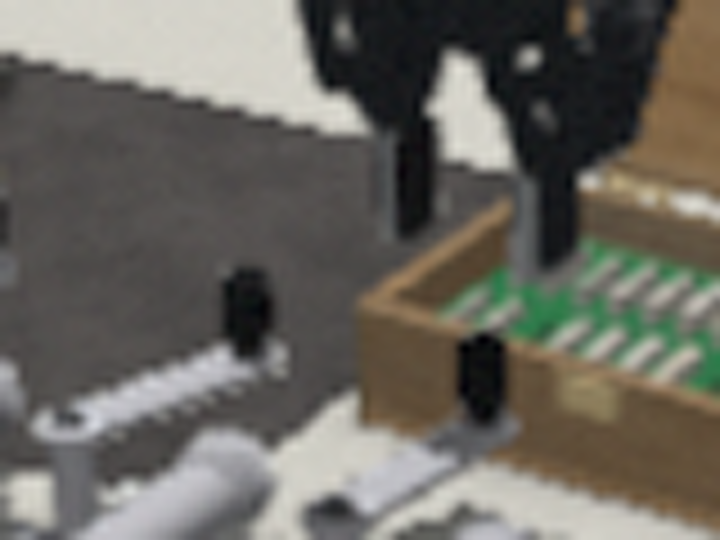

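```bash
python3 - <<'E'
from h import *
d=ctrl.get_image('wrist'); print(proj(d,[.6215,.0193,.111]),proj(d,[.551,.0335,.081]), proj(d,[.6297,.1088,.111]))
m=cv2.inRange(d['color'],(0,0,0),(40,40,40))[215:260,300:350]; n,l,s,c=cv2.connectedComponentsWithStats(m); print(s[1:4],c[1:4]+[300,215])
E
```

```text
[325.52076836 240.18779131] [325.60983087 109.69934471] [481.67621613 224.26379186]
[[  9   0  29  37 856]] [[323.18808411 232.3796729 ]]
```

>>> play_rows --motion '[[[-0.05, 0, 0, 2, 0, 0, 0], [-0.05, 0, 0, 4, 0, 0, 0], [-0.05, 0, 0, 4.9, 0, 0, 0], [-0.05, 0, 0, 4.9, 0, 0, 0], [0.3, 0, 0, 4.9, 0, 0, 0], [0.3, 0, 0, 4.9, 0, 0, 0]]]' --newtons 30

```text
t: 46.65
tool_pos: [0.622, 0.0191, 0.0913]
tool_rot: [-0.31, -3.126, 0.0]
contact_force: [-0.1, 0.6, -0.3]
opening: 0.0298
```

```bash
python3 - <<'E'
from h import *
s=snap('scene','s27.png');crop(s,260,130,340,190,9,'s27a.png')
p,r,o=pose();print(psi(),p,o['opening'],o['contact_force'],rel([.6215,.0193,.089],168.65))
E
```

```text
168.67862082356604 [0.62196802 0.01907947 0.09125145] 0.02993010693737103 [0.2707129  0.11075234 0.2626833 ] (array([0.05, 0.01, 0.23]), array([-0.01, -0.02,  0.03]))
```

View pics/s27a.png

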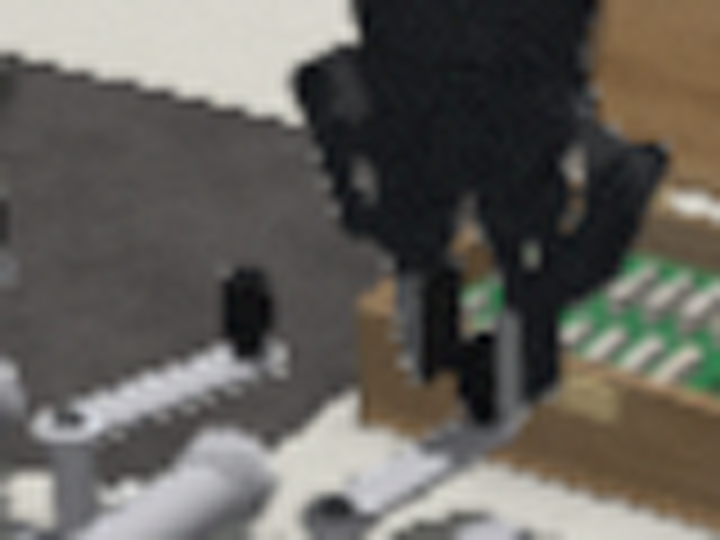

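>>> play_rows --motion '[[[0.3, 0.1, -1.15, 0, 0, 0, 9], [0.3, 0.36, -2.26, 0, 0, 0, 18], [0.3, 0.81, -3.32, 0, 0, 0, 27.5], [0.3, 1.42, -4.3, 0, 0, 0, 36.5], [0.3, 2.18, -5.16, 0, 0, 0, 46], [0.3, 3.07, -5.9, 0, 0, 0, 55], [0.3, 4.06, -6.48, 0, 0, 0, 64], [0.3, 5.13, -6.9, 0, 0, 0, 73], [0.3, 6.25, -7.14, 0, 0, 0, 82.5], [0.3, 7.4, -7.2, 0, 0, 0, 91.6], [0.3, 7.7, -7.18, 0, 0, 0, 91.6], [0.3, 7.7, -7.18, 0, 0, 0, 91.6]]]'

```text
t: 48.2
tool_pos: [0.5357, -0.0372, 0.0924]
tool_rot: [2.451, 1.953, 0.01]
contact_force: [11.2, -3.0, -7.7]
opening: 0.03
```

```bash
python3 - <<'E'
from h import *
s=snap('scene','s28.png');crop(s,200,140,360,260,5,'s28a.png')
p,r,o=pose();print(psi(),p,o['opening'],o['contact_force'])
P=np.array([.551,.0335]);v=p[:2]-P;print(np.linalg.norm(v),-6.95-np.degrees(np.arctan2(v[1],v[0])))
E
```

```text
77.08963099134077 [ 0.53575194 -0.03717966  0.09245099] 0.030183401049532533 [11.59726155 -2.52476079 -7.64372531]
0.07230572167589104 95.22411380759331
```

View pics/s28a.png

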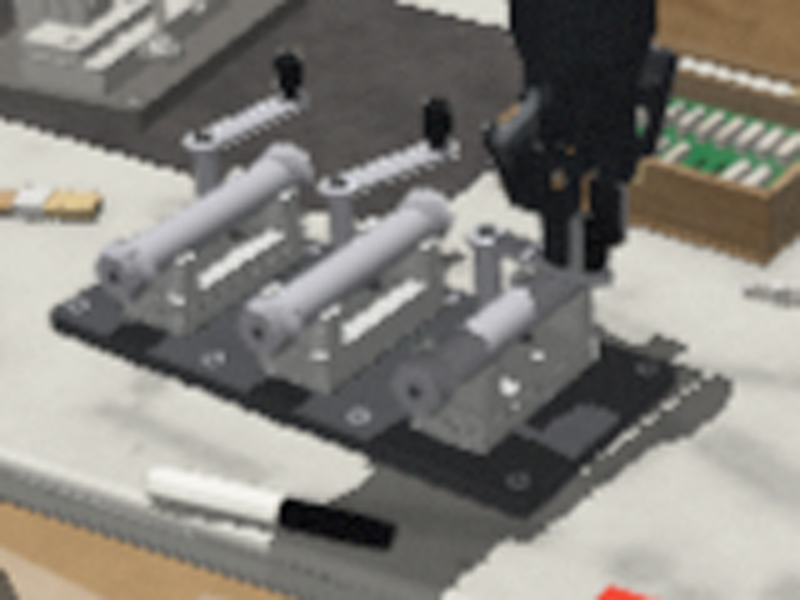

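>>> play_rows --motion '[[[0.3, 0, 0.45, 0, 0, 0, 0], [0.3, 0, 0.45, 0, 0, 0, 0], [0.1, 0, 0.45, -3, 0, 0, 0], [0, 0, 0.45, -6, 0, 0, 0], [0, 0, 0.45, -6, 0, 0, 0]]]'

```text
t: 48.88
tool_pos: [0.5413, -0.0383, 0.1557]
tool_rot: [2.447, 1.95, 0.015]
contact_force: [-0.5, -0.7, -0.7]
opening: 0.0426
```

```bash
python3 - <<'E'
from h import *
p,r,o=pose();print(psi(),p,o['opening'],o['contact_force'],rel([.6297,.1088,.137],156.35))
s=snap('scene','s29.png');crop(s,200,140,360,260,5,'s29a.png')
print('M');arc(16.7,96,9)
print('L');arc(7.3,96,10)
E
```

```text
77.10783594226982 [ 0.54132079 -0.03831752  0.15571621] 0.04260101077014266 [-0.50045163 -0.71461077 -0.74325596] (array([16.31,  5.3 ,  1.95]), array([  0.74,   0.62, -79.24]))
M
0.08 -1.1 8.8
0.34 -2.18 17.6
0.75 -3.21 26.4
1.32 -4.15 35.2
2.03 -5.01 44.1
2.85 -5.74 52.9
3.78 -6.34 61.7
4.8 -6.79 70.5
5.86 -7.07 79.3
L
0.09 -1.11 8.9
0.34 -2.19 17.7
0.76 -3.22 26.6
1.34 -4.18 35.5
2.05 -5.03 44.4
2.89 -5.77 53.2
3.83 -6.36 62.1
4.85 -6.81 71.0
5.93 -7.09 79.8
7.04 -7.2 88.7
```

View pics/s29a.png

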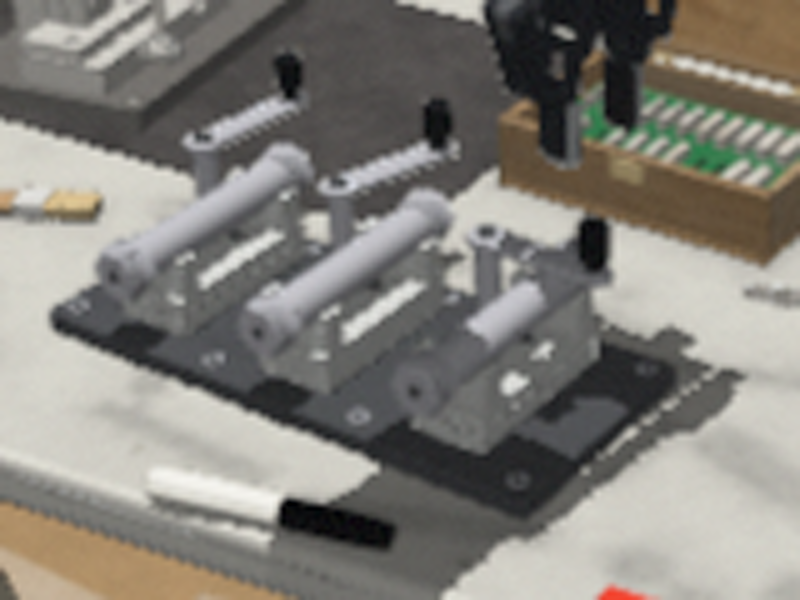

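>>> play_rows --motion '[[[-0.05, 16.3, 5.3, 0, 0.7, 0.6, -79.2], [-0.05, 16.3, 5.3, 0, 0.7, 0.6, -79.2], [-0.05, 16.3, 5.3, 0, 0.7, 0.6, -79.2], [-0.05, 16.3, 5.3, 0, 0.7, 0.6, -79.2], [-0.05, 16.3, 5.3, 0, 0.7, 0.6, -79.2], [-0.05, 16.3, 5.3, 0, 0.7, 0.6, -79.2], [-0.05, 16.3, 5.3, 0, 0.7, 0.6, -79.2], [-0.05, 16.3, 5.3, 1.9, 0.7, 0.6, -79.2], [-0.05, 16.3, 5.3, 1.9, 0.7, 0.6, -79.2], [-0.05, 16.3, 5.3, 1.9, 0.7, 0.6, -79.2]]]'

```text
t: 50.18
tool_pos: [0.6279, 0.1089, 0.1345]
tool_rot: [-0.646, -3.07, 0.0]
contact_force: [0.3, 0.3, -0.1]
opening: 0.0448
```

```bash
python3 - <<'E'
from h import *
d=snap('wrist','w30.png')
p,r,o=pose();print(psi(),p,o['opening'],o['contact_force'],rel([.6297,.1088,.09],156.35),proj(d,[.6297,.1088,.111]))
E
```

```text
156.26500288971624 [0.6283671  0.10893938 0.13524536] 0.044447528325137826 [ 0.42250912 -0.19754044 -0.06434608] (array([-0.14,  0.04,  4.52]), array([-0.03, -0.17, -0.08])) [326.38365824 245.74340451]
```

View pics/w30.png

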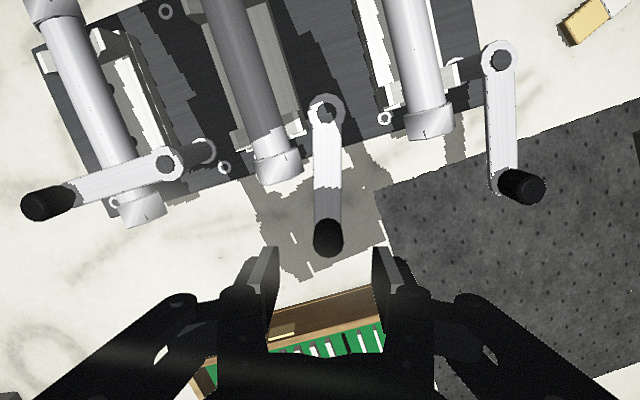

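>>> play_rows --motion '[[[-0.05, -0.1, 0.05, 2, 0, 0, 0], [-0.05, -0.1, 0.05, 4, 0, 0, 0], [-0.05, -0.1, 0.05, 4.5, 0, 0, 0], [-0.05, -0.1, 0.05, 4.5, 0, 0, 0], [0.3, -0.1, 0.05, 4.5, 0, 0, 0], [0.3, -0.1, 0.05, 4.5, 0, 0, 0]]]'

```text
t: 50.98
tool_pos: [0.63, 0.109, 0.0912]
tool_rot: [-0.646, -3.073, -0.001]
contact_force: [-0.2, 0.4, 0.3]
opening: 0.0301
```

```bash
python3 - <<'E'
from h import *
s=snap('scene','s31.png');crop(s,240,130,320,190,9,'s31a.png')
p,r,o=pose();print(psi(),p,o['opening'],o['contact_force'],rel([.6297,.1088,.09],156.35))
E
```

```text
156.26034979580163 [0.62989991 0.10901343 0.09111679] 0.02973393333218788 [ 0.4019715  -0.385303   -0.36776383] (array([ 0.01, -0.03,  0.11]), array([ 0.01, -0.09, -0.09]))
```

View pics/s31a.png

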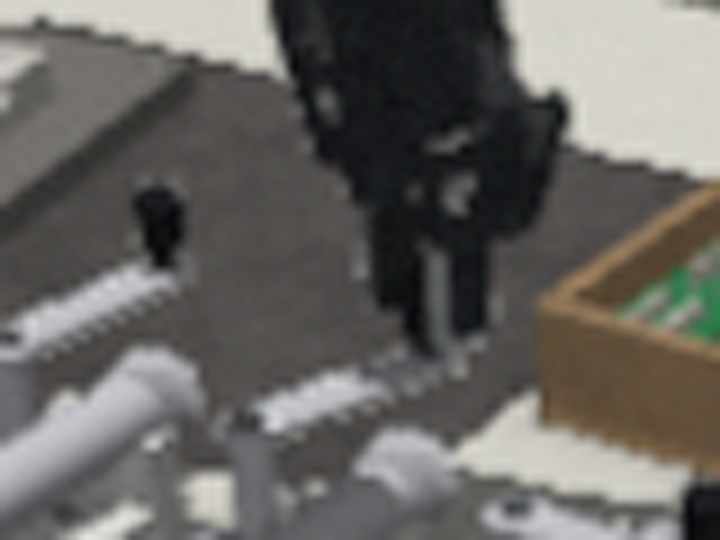

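>>> play_rows --motion '[[[0.3, 0.08, -1.1, 0, 0, 0, 9], [0.3, 0.34, -2.18, 0, 0, 0, 17.6], [0.3, 0.75, -3.21, 0, 0, 0, 26.4], [0.3, 1.32, -4.15, 0, 0, 0, 35], [0.3, 2.03, -5, 0, 0, 0, 44], [0.3, 2.85, -5.74, 0, 0, 0, 53], [0.3, 3.78, -6.34, 0, 0, 0, 62], [0.3, 4.8, -6.79, 0, 0, 0, 70.5], [0.3, 5.86, -7.07, 0, 0, 0, 79.3], [0.3, 6.2, -7.1, 0, 0, 0, 79.3], [0.3, 6.2, -7.1, 0, 0, 0, 79.3], [0.3, 6.2, -7.1, 0, 0, 0, 79.3]]]'

```text
t: 52.52
tool_pos: [0.5485, 0.0678, 0.0923]
tool_rot: [2.454, 1.95, 0.011]
contact_force: [13.6, -4.0, -7.7]
opening: 0.0299
```

```bash
python3 - <<'E'
from h import *
p,r,o=pose();print(psi(),p,o['opening'],o['contact_force'])
P=np.array([.5637,.1377]);v=p[:2]-P;print(np.linalg.norm(v),-6.95-np.degrees(np.arctan2(v[1],v[0])))
E
```

```text
76.94820605465969 [0.54846683 0.06780731 0.09227595] 0.02988508748550328 [13.63065334 -4.00276029 -7.67526621]
0.07153347483162796 95.34538412350467
```

>>> play_rows --motion '[[[0.3, 0, 0.45, 0, 0, 0, 0], [0.3, 0, 0.45, 0, 0, 0, 0], [0.1, 0, 0.45, -3, 0, 0, 0], [0, 0, 0.45, -6, 0, 0, 0], [0, 0, 0.45, -6, 0, 0, 0]]]'

```text
t: 53.15
tool_pos: [0.554, 0.067, 0.1556]
tool_rot: [2.451, 1.948, 0.018]
contact_force: [0.4, 0.3, -1.2]
opening: 0.0428
```

```bash
python3 - <<'E'
from h import *
p,r,o=pose();print(psi(),p,o['opening'],o['contact_force'],rel([.6462,.2241,.137],165.75))
s=snap('scene','s32.png');crop(s,200,140,360,260,5,'s32a.png')
E
```

```text
76.96572629700754 [0.55404988 0.0670334  0.15564873] 0.04284630061459811 [ 0.41072745  0.30418455 -1.21517961] (array([17.38,  5.41,  1.99]), array([  0.79,   0.58, -88.78]))
```

View pics/s32a.png

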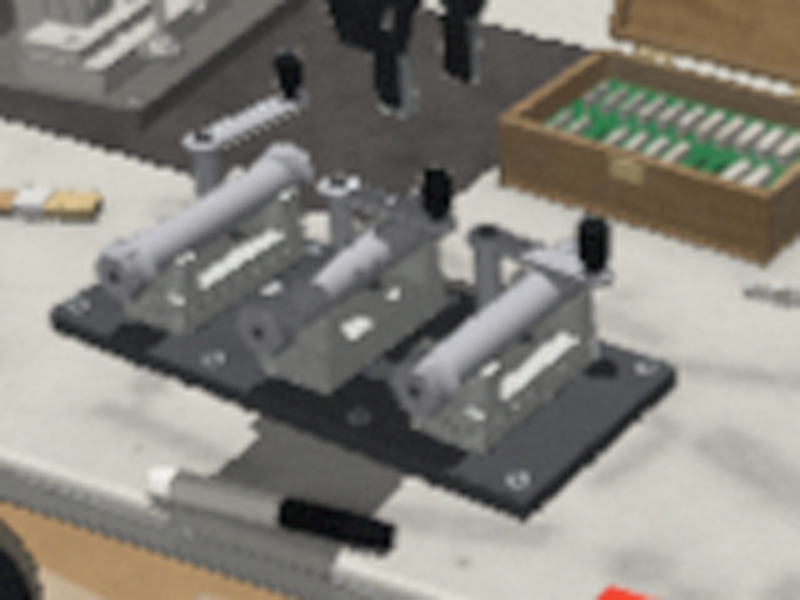

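Middle and right straps are across. Now the left.

>>> play_rows --motion '[[[-0.05, 17.4, 5.4, 0, 0.8, 0.6, -88.8], [-0.05, 17.4, 5.4, 0, 0.8, 0.6, -88.8], [-0.05, 17.4, 5.4, 0, 0.8, 0.6, -88.8], [-0.05, 17.4, 5.4, 0, 0.8, 0.6, -88.8], [-0.05, 17.4, 5.4, 0, 0.8, 0.6, -88.8], [-0.05, 17.4, 5.4, 0, 0.8, 0.6, -88.8], [-0.05, 17.4, 5.4, 0, 0.8, 0.6, -88.8], [-0.05, 17.4, 5.4, 0, 0.8, 0.6, -88.8], [-0.05, 17.4, 5.4, 1.9, 0.8, 0.6, -88.8], [-0.05, 17.4, 5.4, 1.9, 0.8, 0.6, -88.8], [-0.05, 17.4, 5.4, 1.9, 0.8, 0.6, -88.8]]]'

```text
t: 54.58
tool_pos: [0.6444, 0.2242, 0.1346]
tool_rot: [-0.39, -3.112, 0.001]
contact_force: [-0.3, 0.5, 0.4]
opening: 0.0445
```

```bash
python3 - <<'E'
from h import *
d=snap('wrist','w33.png')
p,r,o=pose();print(psi(),p,o['opening'],o['contact_force'],rel([.6462,.2241,.09],165.75),proj(d,[.6462,.2241,.111]))
E
```

```text
165.73392950914078 [0.64484676 0.22436602 0.13537594] 0.04491225621123925 [-0.30088699  0.42044891 -0.26745397] (array([-0.16,  0.01,  4.54]), array([-0.04, -0.23, -0.02])) [325.69519564 245.93021415]
```

View pics/w33.png

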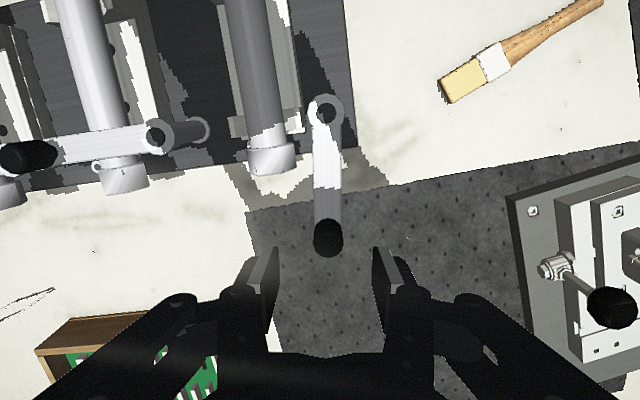

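>>> play_rows --motion '[[[-0.05, -0.12, 0.03, 2, 0, 0, 0], [-0.05, -0.12, 0.03, 4, 0, 0, 0], [-0.05, -0.12, 0.03, 4.5, 0, 0, 0], [-0.05, -0.12, 0.03, 4.5, 0, 0, 0], [0.3, -0.12, 0.03, 4.5, 0, 0, 0], [0.3, -0.12, 0.03, 4.5, 0, 0, 0]]]'

```text
t: 55.38
tool_pos: [0.6465, 0.2245, 0.0914]
tool_rot: [-0.39, -3.115, -0.0]
contact_force: [-0.2, 0.4, -0.2]
opening: 0.0298
```

>>> play_rows --motion '[[[0.3, 0.09, -1.11, 0, 0, 0, 9], [0.3, 0.34, -2.19, 0, 0, 0, 17.7], [0.3, 0.76, -3.22, 0, 0, 0, 26.6], [0.3, 1.34, -4.18, 0, 0, 0, 35.5], [0.3, 2.05, -5.03, 0, 0, 0, 44.4], [0.3, 2.89, -5.77, 0, 0, 0, 53], [0.3, 3.83, -6.36, 0, 0, 0, 62], [0.3, 4.85, -6.81, 0, 0, 0, 71], [0.3, 5.93, -7.09, 0, 0, 0, 80], [0.3, 7.04, -7.2, 0, 0, 0, 88.7], [0.3, 7.4, -7.2, 0, 0, 0, 88.7], [0.3, 7.4, -7.2, 0, 0, 0, 88.7]]]'

```text
t: 56.88
tool_pos: [0.5611, 0.172, 0.0928]
tool_rot: [2.453, 1.953, 0.011]
contact_force: [13.2, -1.8, -8.0]
opening: 0.0301
```

>>> play_rows --motion '[[[0.3, 0, 0.45, 0, 0, 0, 0], [0.3, 0, 0.45, 0, 0, 0, 0], [0.1, 0, 0.45, -3, 0, 0, 0], [0, 0, 0.45, -8, 0, 0, 0], [0, 0, 0.45, -13, 0, 0, 0], [0, 0, 0.45, -13, 0, 0, 0]]]'

```text
t: 57.62
tool_pos: [0.5669, 0.1718, 0.2295]
tool_rot: [2.448, 1.95, 0.025]
contact_force: [0.0, 0.4, 0.3]
opening: 0.0427
```

```bash
python3 - <<'E'
from h import *
d=snap('wrist','w34.png')
p,r,o=pose();print(psi(),p,o['opening'],o['contact_force'],rel([.6,.0914,.27],172.6))
s=snap('scene','s34.png');crop(s,200,140,360,260,5,'s34a.png')
E
```

```text
77.08039736790113 [0.56543586 0.17152042 0.22600603] 0.042974872375469965 [-0.98767061 -0.05244506 -0.14574283] (array([-7.02,  5.22, -4.35]), array([  0.78,   0.5 , -95.52]))
```

View pics/s34a.png

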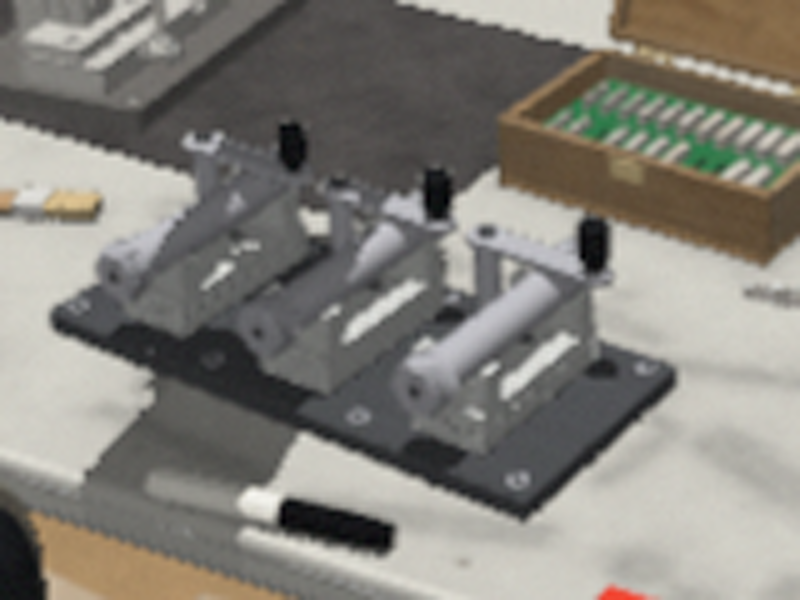

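View pics/w34.png

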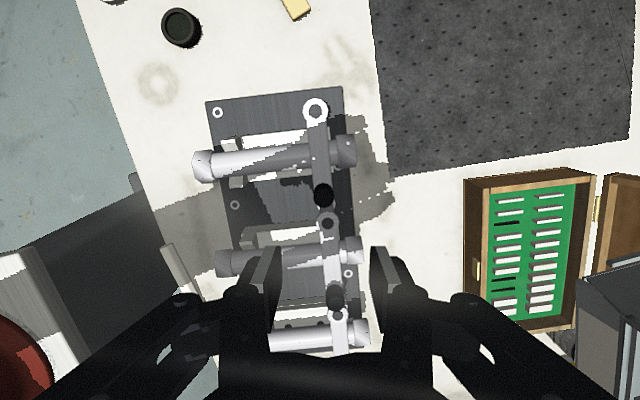

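All three straps are across. I'll check from an overview pose before handing in.

>>> play_rows --motion '[[[0, -7, 5.2, -4.4, 0.8, 0.5, -95.5], [0, -7, 5.2, -4.4, 0.8, 0.5, -95.5], [0, -7, 5.2, -4.4, 0.8, 0.5, -95.5], [0, -7, 5.2, -4.4, 0.8, 0.5, -95.5], [0, -7, 5.2, -4.4, 0.8, 0.5, -95.5], [0, -7, 5.2, -4.4, 0.8, 0.5, -95.5], [0, -7, 5.2, -4.4, 0.8, 0.5, -95.5], [0, -7, 5.2, -4.4, 0.8, 0.5, -95.5], [0, -7, 5.2, -4.4, 0.8, 0.5, -95.5], [0, -7, 5.2, -4.4, 0.8, 0.5, -95.5], [0, -7, 5.2, -4.4, 0.8, 0.5, -95.5], [0, -7, 5.2, -4.4, 0.8, 0.5, -95.5]]]'

```text
t: 59.22
tool_pos: [0.5986, 0.0914, 0.2672]
tool_rot: [-0.205, -3.13, 0.002]
contact_force: [-0.1, 0.5, 0.7]
opening: 0.0428
```

```bash
python3 - <<'E'
from h import *
d=snap('wrist','w35.png'); crop(d,160,10,500,240,2.3,'w35a.png'); np.save('d35.npy',d,allow_pickle=True)
print(psi(),pose()[0])
c,sn=np.cos(np.radians(-6.95)),np.sin(np.radians(-6.95));Q=np.array([[c,-sn],[sn,c]])
for n,S in dict(L=(.5277,.2055),M=(.51495,.1013),R=(.5022,-.0029)).items():
    f=lambda x,y,z:(((proj(d,[*(np.array(S)+Q@[x,y]),z+.014])-[160,10])*2.3).round())
    print(n,'knob at 90.5',f(.0434,-.03,.097),'ends',f(-.078,0,.0457),f(.078,0,.0457))
E
```

```text
172.52070538995847 [0.59868396 0.09143403 0.26745546]
L knob at 90.5 [565. 307.] ends [619.  12.] [597. 368.]
M knob at 90.5 [304. 309.] ends [376.  12.] [380. 369.]
R knob at 90.5 [ 47. 313.] ends [133.  17.] [163. 372.]
```

View pics/w35a.png

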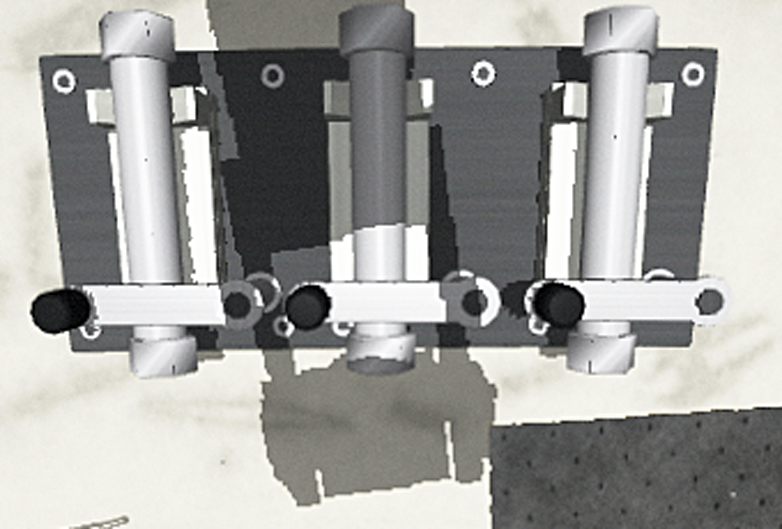

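The straps are square across, the knobs are within a pixel or two of the stop position, and the rod ends match the prediction. Handing in.

```bash
python3 - <<'E'
from h import *
print(ctrl.get_obs()['t'],ctrl.finish_job())
E
```

```text
the job is handed in; nothing more can be done
59.275 None
```

The job is done and handed in at about 59 s. There were three rods, and each now lies in its own V-block with its strap fully across.

- **V-blocks:** I pressed both onto the empty right and left stations, with 34 N and 28 N at the wrist. They stopped within about 0.1 mm of the home height worked out from the bench grip, and look level with the built-in block.
- **Rods:** They went into the left, middle and right stations in that order. Each bedded within about 0.2 mm of the expected height. The final overview shows the heads hanging free beyond both ends and the rod middles centred to a few millimetres.
- **Straps:** I swung the right, middle and left straps against their stops at 11–14 N. The knobs in the last picture match the stop position at about 90°.

**Disagreements:** The wrist camera read lengths about 0.8 % short, 208.2 mm where the stations are 210 mm apart, so I corrected for it. The straps were not exactly parked at the start but at roughly 4–17°, so I measured each one first. I saw no knocked parts and no grip slip. No check failed.

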